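Tare the portioning scale for a batch of loaf tins

TASK

Get the portioning scale ready for the next batch: take the flour scoop off its pan and lay it in the shallow tray beside the scale, and set all the little loaf tins from the bench upright and flat on the pan, gently, without pushing the pan down to its stop. Then turn the tare knob until the pointer stands on the zero line, and after that zero the piece counter by pushing its recessed reset button fully down with the wooden-handled probe. Put the probe back in its stand, and leave the other things on the bench where they are.

Things in the scene. Friction and masses are not known exactly. Their poses are not given: they have to be found in the camera images.
- scale: the white portioning scale, fixed on the bench; origin on the bench under the pan's centre, x away from the operator, y to the operator's left. On the left a steel pan, on the right (centre y -200 mm) the indicator head, 240 (x) x 160 (y) mm, top 85 mm high: dial (far part, its bezel and clear cover 10 mm higher), tare knob (x -18, y -200 mm), piece counter (near edge)
- pan_mid (a point): centre of the pan's floor, 86 mm above the bench when empty. The pan is a tray of 210 (x) x 236 (y) mm over all with a rim 3 mm thick that rises 8 mm above the floor, axes as the scale's; it has room for four tins as two rows of two, long sides along y (for instance centres at x +-52, y +-56 mm), with finger room between the rows
- pan (a joint): how far the pan has sunk on its spring, in m: 0 empty, about 2 mm per tin (735 N/m, damped), hard stop at 24 mm; more than 21 mm counts as pushed to the stop
- knob_grip (a point): middle of the tare knob: round, black, ribbed, 40 mm across, 30 mm tall, upright axis (also the pointer's pivot); top 15 mm above this point, foot 15 mm below, 7 mm above the head. Gripped from above at any yaw; on the far side the dial's cover begins 7 mm beyond it, 12 mm below this point
- tare_knob (a joint): angle of the tare knob in rad, growing counter-clockwise seen from above, -3.5 to 8. The pointer turns the same way, geared down to 0.09 rad per rad: its tip moves about 10 mm per rad. It stays where it is left and needs 0.02 N m; while it is being turned, its drag pushes the pointer some 3 mm ahead, which springs back on letting go
- pointer_tip (a point): tip of the black pointer under the dial's clear cover, 115 mm from its upright pivot; it points away from the operator along the scale's x when on zero. Load on the pan swings it clockwise seen from above (tip to the scale's -y, about 8 mm per tin); a counter-clockwise turn of the knob brings it back
- zero_mark (a point): the point of the black zero line (4 mm wide, 26 mm long) where the pointer's tip should stand; axes as the scale's: the tip's error is its offset along this y
- reset_hole (a point): centre of the mouth of the reset hole in the head's top near its front edge, 85 mm above the bench: a round hole 18 mm wide, with a dark steel ring round it, next to the black counter window
- button_top (a point): centre of the top of the recessed reset button, a black plunger 15 mm across, 9 mm below the mouth of the reset hole when up
- reset_button (a joint): how far the reset button is pushed down in m: 0 up, 0.006 fully down; it takes 1.5 N to start and 4.5 N to go fully down, and springs back
- stand_hole (a point): the probe's stand, a fixed dark wooden block 70 x 70 x 72 mm tall: this point is the centre of the mouth of the hole in its top, 72 mm above the bench; the hole is 17 mm wide, has a 3 mm chamfer and is 66 mm deep, upright
- probe: the probe (a blunt cake tester), upright in its stand at the start: a steel pin 7 mm thick and 58 mm long (z 2 to 60 mm), a steel collar 28 mm across (z 60 to 65) that rests on the stand's top, then a round wooden handle 22 mm across and 60 mm long (z 65 to 125 mm), gripped about its middle. Origin 2 mm below the pin's end, z up along the handle; 70 g
- probe_tip (a point): the blunt end of the probe's pin, 58 mm below the collar's underside
- tin0: a small open-topped loaf tin of plain dark steel, 86 (its x) x 50 (its y) x 38 mm tall, walls 3 mm, 120 to 180 g; origin at the centre of its underside. It stands upright on the bench at the start, is gripped across its 50 mm width, and may be absent. Same as the other tins
- tin1: a small open-topped loaf tin of plain dark steel, 86 (its x) x 50 (its y) x 38 mm tall, walls 3 mm, 120 to 180 g; origin at the centre of its underside. It stands upright on the bench at the start, is gripped across its 50 mm width, and may be absent. Same as the other tins
- tin2: a small open-topped loaf tin of plain dark steel, 86 (its x) x 50 (its y) x 38 mm tall, walls 3 mm, 120 to 180 g; origin at the centre of its underside. It stands upright on the bench at the start, is gripped across its 50 mm width, and may be absent. Same as the other tins
- tin3: a small open-topped loaf tin of plain dark steel, 86 (its x) x 50 (its y) x 38 mm tall, walls 3 mm, 120 to 180 g; origin at the centre of its underside. It stands upright on the bench at the start, is gripped across its 50 mm width, and may be absent. Same as the other tins
- flour_scoop: aluminium flour scoop, lying on the scale's pan at the start: an open-fronted bowl 95 x 64 x 40 mm tall (x -10 to 85 mm) and, towards -x, a flat-sided bar handle 18 mm wide and 14 mm thick (x -88 to -8 mm, its middle 31 mm above the underside), along the scoop's x; grip it across the handle, about x -35 mm. Origin on its underside; 90 to 160 g
- tray_mid (a point): middle of the inner floor of the shallow aluminium tray to the left of the pan, fixed: 250 (its x) x 125 (its y) mm over all, floor 3 mm above the bench, walls 3 mm thick and 22 mm high over the bench; x along its length. The scoop fits in it lengthwise, either way round
- ramekin: bystander: white ceramic ramekin, 80 mm across, 45 mm tall
- bench_knife: bystander: bench knife (dough scraper), steel blade 100 x 150 mm lying flat with a wooden grip
- pastry_brush: bystander: pastry brush, 200 mm long, lying down
- fluted_mould: bystander: round steel mould, 90 mm across, 40 mm tall
- vanilla: bystander: amber glass bottle, 56 mm across, 150 mm tall

How it is judged:
By the outcome, as a careful person would: the job done as asked, in the order asked, and still so for the second after the job is handed in, with the robot touching nothing.
Of tin0, tin1, tin2, tin3 only 3 to 4 are there at a start; the rules pass over those that are not, and their reading is None.
At some moment in a run one of tin0, tin1, tin2, tin3 may be knocked a few centimetres aside while the robot is not near it.
It also fails if it takes over 210 s, if anything falls off the work surface, if the arm or the gripper's body presses on something with over 40 N, if the wrist force passes 120 N, or if a joint passes its speed limit or range.

ROBOT

A 6-joint arm with a two-finger parallel gripper is mounted at the origin on the work surface. World frame = base frame: x ahead of the robot, y to its left, z up, the work surface at z = 0. Lengths are in m, angles in rad, forces in N, time in s.
With the tool pointing down it reaches from about 0.375 to 0.9 m from the base axis. Payload 3.1 kg.
Tool frame: the origin (TCP) lies at the very end of the fingers, on their centre line; the grasp point (between the pads) lies 19 mm behind it; z points along the fingers, y is the line along which they close (so a half turn about z gives the same grasp; the last joint's range is limited). The gripper opens to 87 mm and grips with 3 to 60 N. Pads are 19 mm wide; open, the fingers measure 117 mm over their backs; the gripper's body (75 mm by 190 mm) begins 51 mm behind the grasp point.
Start: joints at [0.935, 0.527, 1.433, -0, 1.181, -0.178], TCP at [0.276, 0.561, 0.223] pointing down, gripper open.
Joint ranges: [-3.08, 3.08], [-0.75, 2.2], [0.22, 2.44], [-1.43, 4.57], [0, 2.65], [-2.85, 2.85]. Speed limits (rad/s): [2.79, 2.79, 3.14, 3.14, 3.14, 3.14].

INTERFACE

Orientations are given as a rotation vector (axis times angle).
In Python, from plant import * gives the robot as it stands.
- The arm moves only by the shell command python3 -m jog 'ROWS'. ROWS is JSON, a list that holds one entry, the list of rows, each a list of 5 numbers: the finger opening in mm, from 0 to 87, then the shift along the tool's x, y, z in units of 40 mm (1.0 is 40 mm), then the turn about the tool's z in units of 5 degrees (1.0 is 5 degrees). A call has 1 to 5 rows; each row shifts and turns the commanded pose from where the row before left it, along the tool's axes as they then stand; what a row does not reach is not made up. A row lasts 1/10 s, in which the tool goes at most 50 mm and 8.59 degrees, less where a joint would pass 70% of its speed; a pose out of reach is approached as far as the arm can. A call is refused whole if a number of a shift passes 1 or a number of a turn 1, either way. A call with a gripper value outside its range is refused whole. The fingers move at their own pace and stop on an object; the grip force is fixed at half the most. Time passes only in rows, so rows that do not move let the fingers close. It gives the time, the measured TCP pose, the force, the opening and the grip force at its end, in the units of the state.
- observe(): the state, without advancing time (a new reading comes with each control period).
- camera(name): name is "side" or "top"; returns a dict with "image" (480x640x3 uint8, red, green, blue), "intrinsics" (3x3 intrinsics, pixels), "k1" (the pictures are not rectified: a ray, as slopes to the right and down, at radius r is drawn at 1 + k1 r^2 times it, then the intrinsics apply), "world_from_camera" (4x4, takes a point from camera to world coordinates). Camera axes: x right, y up, looking along -z (the intrinsics and any distortion apply to the point x, -y, -z); pixel columns grow to the right and rows downward; lengths in m; the calibration is good to about 2 mm. A picture is of the moment at which its call begins. There is no depth.
- close_job(): hands the job in; it is judged then, once.
The state is a dict: "time": time; "q": joint angles; "joint_vel": joint speeds; "effort": joint torques, N m; "ee_pos": TCP position; "ee_rot": TCP orientation; "force": force on the tool from outside, world axes, zero at the start; "moment": the same for the moment, N m; "gripper_width": opening from 0.0 (shut) to 1.0 (fully open); "grasp_force": force on a finger pad.
Only numpy, scipy, OpenCV 4.12 (cv2) and the standard library are available. Lean on these libraries where they do the work, as an engineer would, in place of code of your own. Each camera call takes 0.05 s, during which the arm holds its last target. There are 200 camera calls.

## Working session

There is one attempt and no reset: what is moved stays moved. The work goes in short steps, Python scripts to look and compute and a shell command to move; the robot and the scene stay as the last step left them, time stands still between calls to the robot, and variables do not carry over. Pictures are saved under pics/ and viewed, at most 14 in all, crops included, and the job is handed in when it is done.

```bash
ls; mkdir -p pics
python3 - <<'E'
from plant import *
import cv2
for n in("top","side"):
    c=camera(n); cv2.imwrite(f"pics/{n}0.png",c["image"][:,:,::-1]); print(n,c["intrinsics"],c["k1"],c["world_from_camera"])
print(observe())
E
```

```text
pics
top [[603.85152339   0.         313.65019595]
 [  0.         603.85152339 239.99940947]
 [  0.           0.           1.        ]] -0.07499473013783889 [[-6.70500931e-03  9.83365162e-01 -1.81515840e-01  2.86708090e-01]
 [-9.99975774e-01 -6.93295048e-03 -6.21296202e-04 -1.01119465e-02]
 [-1.86940137e-03  1.81507277e-01  9.83387825e-01  1.33954790e+00]
 [ 0.00000000e+00  0.00000000e+00  0.00000000e+00  1.00000000e+00]]
side [[554.0151949    0.         324.75722441]
 [  0.         554.0151949  238.41938004]
 [  0.           0.           1.        ]] 0.005502821640775544 [[ 0.91757045  0.19948004 -0.34390723  0.09330232]
 [-0.3975576   0.46803493 -0.7892346  -0.95590189]
 [ 0.00352404  0.86090128  0.50875983  0.71280508]
 [ 0.          0.          0.          1.        ]]
{'time': 0.1, 'q': array([ 9.35514168e-01,  5.28341252e-01,  1.43379054e+00, -1.02434182e-05,
        1.18137033e+00, -1.78475696e-01]), 'joint_vel': array([ 0.00162726,  0.00012355, -0.00321352,  0.00200165, -0.00216614,
       -0.00100852]), 'effort': array([ 3.22654132e-04, -4.40979373e+01, -1.77154112e+01,  6.35299576e-02,
        5.33458369e-02, -3.31022829e-05]), 'ee_pos': array([0.27524321, 0.56039592, 0.2216839 ]), 'ee_rot': array([-7.11151939e-01, -3.05927556e+00,  2.75974387e-03]), 'force': array([ 0.79620154, -0.05157899,  0.17631419]), 'moment': array([ 0.01537345, -0.00769709,  0.04483851]), 'grasp_force': 0.0, 'gripper_width': 0.9993917541036154}
```

View pics/top0.png

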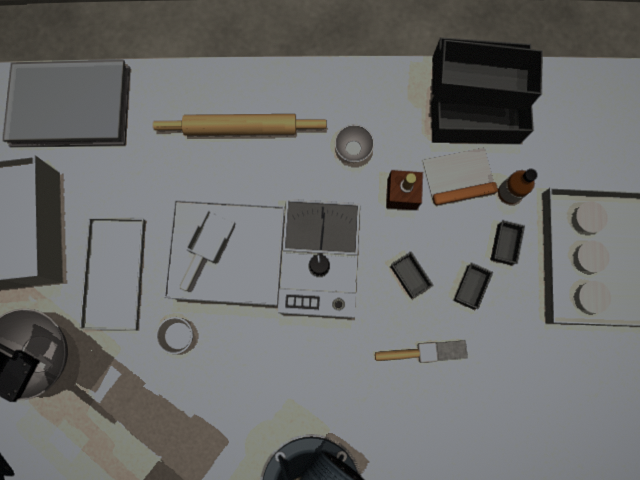

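View pics/side0.png

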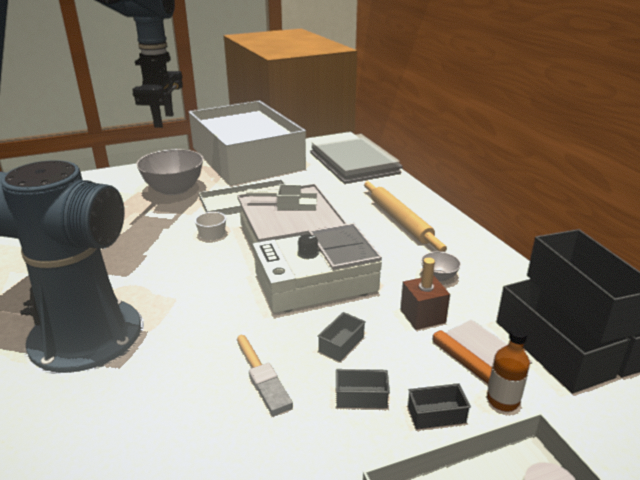

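The top view shows three tins at about (411,275), (473,286) and (508,242). The scoop lies on the pan with its handle near (195,275). The tray is at (113,275), the knob at (319,264), the reset hole at (338,303) and the stand at (405,190).

```bash
cat > h.py <<'E'
import numpy as np, cv2, json
from scipy.spatial.transform import Rotation as R
from plant import *
def cam(n,save=None):
    c=camera(n)
    if save: cv2.imwrite(save,c["image"][:,:,::-1])
    return c
def ray(c,u,v):
    K=c["intrinsics"]; d=cv2.undistortPoints(np.array([[[u,v]]],float),K,np.array([c["k1"],0,0,0,0.]))[0,0]
    T=c["world_from_camera"]; return T[:3,3],T[:3,:3]@np.array([d[0],-d[1],-1])
def plane(c,u,v,z):
    o,d=ray(c,u,v); return o+d*(z-o[2])/d[2]
def proj(c,p):
    T=c["world_from_camera"]; q=T[:3,:3].T@(np.asarray(p,float)-T[:3,3]); q=q*[1,-1,-1]
    s=q[:2]/q[2]; s=s*(1+c["k1"]*(s@s)); return c["intrinsics"][:2,:2]@s+c["intrinsics"][:2,2]
def tri(cs,uvs):
    A=np.zeros((3,3));b=np.zeros(3)
    for c,uv in zip(cs,uvs):
        o,d=ray(c,*uv); d=d/np.linalg.norm(d); P=np.eye(3)-d@np.eye(3)@d*0-np.outer(d,d); A+=P;b+=P@o
    return np.linalg.solve(A,b)
def go(p,yaw=None):
    "tool-frame total shift (40mm units) and turn (5deg units); yaw = angle of the closing (y) line in world, deg, mod 180"
    s=observe(); M=R.from_rotvec(s["ee_rot"]).as_matrix(); y=np.degrees(np.arctan2(M[1,1],M[0,1]))
    sh=M.T@(np.array(p)-s["ee_pos"])/.04
    out=f"t={s['time']:.1f} pos={np.round(s['ee_pos'],4)} yaw={y:.1f} q6={s['q'][5]:.2f} tilt={np.degrees(np.arccos(-M[2,2])):.1f} "
    if yaw is not None:
        t=-((yaw-y+90)%180-90); out+=f"turn={t/5:.2f} (5deg) "
        c,sn=np.cos(np.radians(t)),np.sin(np.radians(t))
        out+=f"shift-after-turn={np.round([c*sh[0]+sn*sh[1],-sn*sh[0]+c*sh[1],sh[2]],3)} "
    print(out,"shift=",np.round(sh,3),"dist",np.round(np.linalg.norm(sh)*40))
E
python3 - <<'E'
from h import *
im=cv2.imread("pics/top0.png")
cv2.imwrite("pics/cr1.png",cv2.resize(im[185:335,160:370],None,fx=3.8,fy=3.8,interpolation=cv2.INTER_CUBIC))
c=cam("top")
g=cv2.cvtColor(c["image"],cv2.COLOR_RGB2GRAY)
# tins
m=(g<110).astype(np.uint8); m[:, :380]=0; m[:215]=0; m[320:]=0; m[:,540:]=0
for k in cv2.findContours(m,cv2.RETR_EXTERNAL,cv2.CHAIN_APPROX_NONE)[0]:
    if cv2.contourArea(k)>150:
        r=cv2.minAreaRect(k); print(r, np.round([plane(c,*p,0.038) for p in cv2.boxPoints(r)],3)[:,:2].tolist(), np.round(plane(c,*r[0],.038),4))
# pan/tray corners
for n,u,v,z in [("knob",319,262,.122),("hole",338,303,.085),("stand",405,190,.072)]: print(n,plane(c,u,v,z))
go([.5,.2,.2],0)
E
```

```text
((472.55712890625, 286.0417785644531), (27.74846839904785, 43.423439025878906), 22.166345596313477) [[0.391, -0.306], [0.479, -0.346], [0.455, -0.402], [0.368, -0.361]] [ 0.4228 -0.3538  0.038 ]
((410.7481384277344, 275.2030944824219), (42.10601043701172, 27.040557861328125), 56.82148742675781) [[0.47, -0.171], [0.503, -0.221], [0.425, -0.269], [0.393, -0.218]] [ 0.4477 -0.2197  0.038 ]
((507.076904296875, 242.61538696289062), (27.848491668701172, 43.14554977416992), 11.309932708740234) [[0.477, -0.394], [0.572, -0.418], [0.559, -0.479], [0.465, -0.454]] [ 0.5181 -0.4359  0.038 ]
knob [ 0.46580113 -0.01993366  0.122     ]
hole [ 0.38501882 -0.0589411   0.085     ]
stand [ 0.62970662 -0.20845887  0.072     ]
t=0.1 pos=[0.2753 0.5604 0.2218] yaw=63.8 q6=-0.18 tilt=0.1 turn=12.77 (5deg) shift-after-turn=[-9.01   5.618  0.552]  shift= [-9.016 -5.609  0.552] dist 425.0
```

View pics/cr1.png

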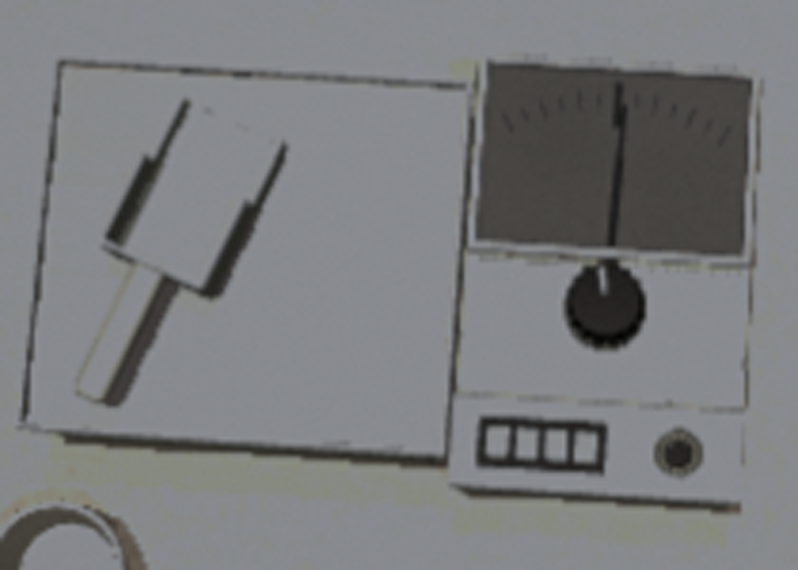

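The crop shows the pan corners at about (60,62), (468,86), (25,425) and (447,460). The knob top is at (605,305) and the hole at (679,452). The scoop's handle top runs from (147,270) to (92,395).

Run:
```python
from h import *
c=cam("top"); s=cam("side","pics/side1.png")
f=lambda x,y,z: plane(c,160+(x+.5)/3.8-.5,185+(y+.5)/3.8-.5,z)
P=[f(*p,.093) for p in [(60,62),(468,86),(447,460),(25,425)]]
print("pan",np.round(P,4),np.mean(P,0), [np.linalg.norm(P[i]-P[(i+1)%4]) for i in range(4)])
x=P[0]-P[3]+P[1]-P[2]; y=P[0]-P[1]+P[3]-P[2]
print("yaw by x,y",np.degrees(np.arctan2(x[1],x[0])),np.degrees(np.arctan2(y[1],y[0]))-90)
print("knob",f(605,305,.122),"hole",f(679,452,.085))
h0,h1=f(147,270,.122),f(92,395,.122); d=h0-h1
print("handle",h0,h1,np.linalg.norm(d),np.degrees(np.arctan2(d[1],d[0])))
bl=[f(*p,.124) for p in [(105,243),(212,296),(187,100),(287,146)]]; print("bowl",np.round(bl,4))
print("ptr", f(618,85,.09),f(611,245,.09))
g=cv2.cvtColor(c["image"],cv2.COLOR_RGB2GRAY)
print("tray",[np.round(plane(c,*p,.022),4).tolist() for p in [(90,219),(145,219),(138,330),(82,329)]])
# stand handle (wood)
hsv=cv2.cvtColor(c["image"],cv2.COLOR_RGB2HSV); 
sub=c["image"][165:212,382:428]; cv2.imwrite("pics/st.png",cv2.hconcat([cv2.resize(sub[:,:,::-1],(400,400)),cv2.resize(s["image"][245:335,390:480,::-1],(400,400))]))
```

```text
pan [[0.6037 0.2852 0.093 ]
 [0.5879 0.0557 0.093 ]
 [0.3797 0.0666 0.093 ]
 [0.3998 0.2974 0.093 ]] [0.49275654 0.17621164 0.093     ] [np.float64(0.2300537286264659), np.float64(0.2084642672266081), np.float64(0.2317200936904067), np.float64(0.20422883249947898)]
yaw by x,y -3.213289668797033 -4.453533606266717
knob [ 0.45985171 -0.01956316  0.122     ] hole [ 0.38381398 -0.05958012  0.085     ]
handle [0.48046133 0.22696373 0.122     ] [0.413065  0.2547227 0.122    ] 0.07288912686392529 -22.38562066892133
bowl [[0.495  0.2498 0.124 ]
 [0.4658 0.1911 0.124 ]
 [0.5738 0.2073 0.124 ]
 [0.5477 0.1522 0.124 ]]
ptr [ 0.58856841 -0.0281129   0.09      ] [ 0.49782191 -0.0234      0.09      ]
tray [[0.5817, 0.4956, 0.022], [0.5806, 0.3695, 0.022], [0.3333, 0.3746, 0.022], [0.3353, 0.4992, 0.022]]
```

View pics/st.png

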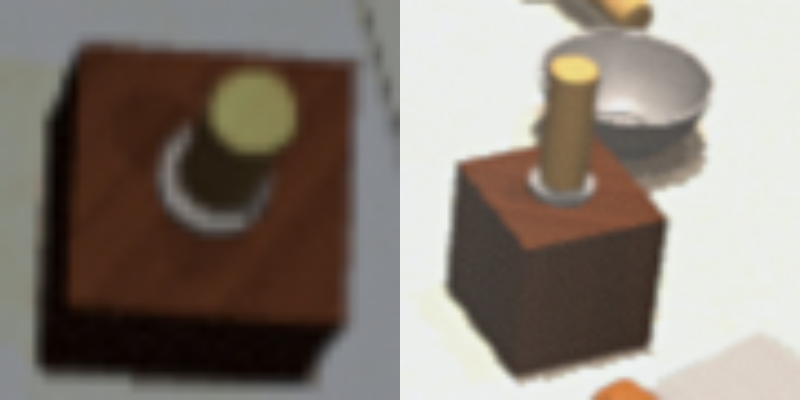

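Probe: the wooden top is at crop (253,110) in the top view and (175,70) in the side view. The stand-top corners average (213,183).

Run:
```python
from h import *
c=cam("top"); s=cam("side")
t=(382+253/8.696-.5,165+110/8.51-.5); sd=(390+175/4.444-.5,245+70/4.444-.5)
print("probe top: plane",plane(c,*t,.137),plane(s,*sd,.137),"tri",tri([c,s],[t,sd]))
print("stand ctr",plane(c,382+213/8.696-.5,165+183/8.51-.5,.072))
k=(319,265)
print("side proj grip",proj(s,[.4615,.232,.122]),"end",proj(s,[.413,.2547,.122]),"knob",proj(s,[.46,-.0196,.122]),"hole",proj(s,[.3838,-.0596,.085]))
im=s["image"][170:300,220:400,::-1]; cv2.imwrite("pics/sc.png",cv2.resize(im,None,fx=4.4,fy=4.4,interpolation=cv2.INTER_CUBIC))
go([.4615,.232,.22],65)
```

```text
probe top: plane [ 0.63895888 -0.21088048  0.137     ] [ 0.63346037 -0.21641591  0.137     ] tri [ 0.63892391 -0.21100348  0.13280949]
stand ctr [ 0.63867806 -0.21095244  0.072     ]
side proj grip [269.34196967 189.37464717] end [247.67645678 189.03127604] knob [306.76997923 237.11424039] hole [279.52091882 269.41344512]
t=0.3 pos=[0.2755 0.5608 0.2223] yaw=63.8 q6=-0.18 tilt=0.0 turn=-0.23 (5deg) shift-after-turn=[-7.687 -5.484  0.06 ]  shift= [-7.798 -5.326  0.06 ] dist 378.0
```

View pics/sc.png

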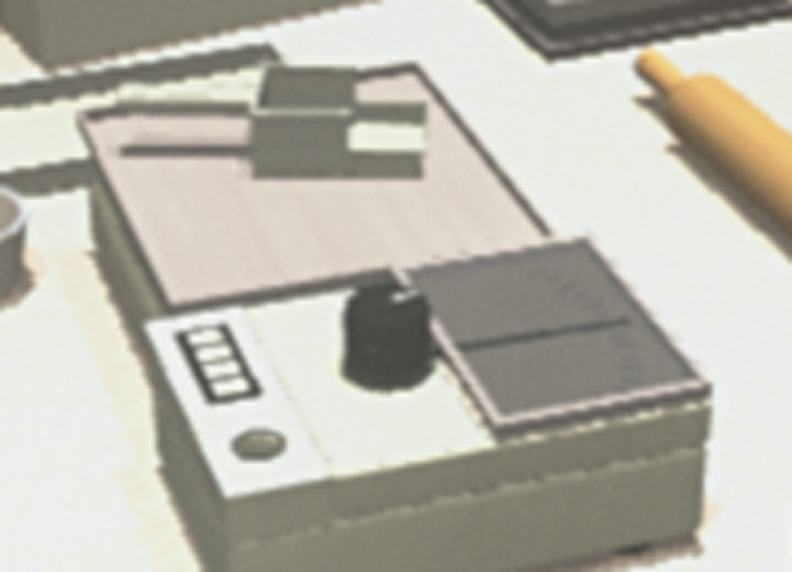

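```bash
python3 -m jog '[[[50,-0.78,-0.53,0,-0.23],[50,-0.78,-0.53,0,0],[50,-0.78,-0.53,0,0],[50,-0.78,-0.53,0,0],[50,-0.78,-0.53,0,0]]]'; python3 -m jog '[[[50,-0.78,-0.53,0,0],[50,-0.78,-0.53,0,0],[50,-0.78,-0.53,0,0],[50,-0.78,-0.5,0,0],[50,0,0,0,0]]]'
python3 - <<'E'
from h import *
go([.4615,.232,.22],65);go([.4615,.232,.098],65)
c=cam("top"); s=cam("side")
cv2.imwrite("pics/a.png",cv2.hconcat([cv2.resize(c["image"][190:320,150:280,::-1],(400,400)),cv2.resize(s["image"][100:240,200:340,::-1],(400,400))]))
E
```

```text
time: 0.85
ee_pos: [0.3721, 0.3973, 0.2227]
ee_rot: [0.68, 3.067, 0.0]
force: [0.6, 0.6, 0.2]
gripper_width: 0.637
grasp_force: 0.0
time: 1.35
ee_pos: [0.4521, 0.2668, 0.2228]
ee_rot: [0.688, 3.063, -0.001]
force: [-0.2, -1.0, 0.0]
gripper_width: 0.576
grasp_force: 0.0
t=1.4 pos=[0.4521 0.2668 0.2228] yaw=64.7 q6=-0.81 tilt=0.1 turn=-0.06 (5deg) shift-after-turn=[-0.581 -0.689  0.071]  shift= [-0.585 -0.686  0.071] dist 36.0
t=1.4 pos=[0.4521 0.2668 0.2228] yaw=64.7 q6=-0.81 tilt=0.1 turn=-0.06 (5deg) shift-after-turn=[-0.574 -0.69   3.121]  shift= [-0.578 -0.686  3.121] dist 130.0
```

```bash
python3 -m jog '[[[50,-0.58,-0.69,0,0],[50,0,0,0,0],[50,0,0,0.8,0],[50,0,0,0.8,0],[50,0,0,0.5,0]]]';  python3 - <<'E'
from h import *
go([.4615,.232,.098],65)
c=cam("top"); s=cam("side")
cv2.imwrite("pics/a.png",cv2.hconcat([cv2.resize(c["image"][190:320,150:280,::-1],(400,400)),cv2.resize(s["image"][100:240,200:340,::-1],(400,400))]))
E
```

```text
time: 1.95
ee_pos: [0.4567, 0.2364, 0.1369]
ee_rot: [-0.678, -3.065, 0.001]
force: [-0.4, -0.1, 0.1]
gripper_width: 0.572
grasp_force: 0.0
t=1.9 pos=[0.4567 0.2364 0.1369] yaw=65.1 q6=-0.88 tilt=0.1 turn=0.01 (5deg) shift-after-turn=[-0.156 -0.049  0.973]  shift= [-0.156 -0.049  0.973] dist 39.0
```

View pics/a.png

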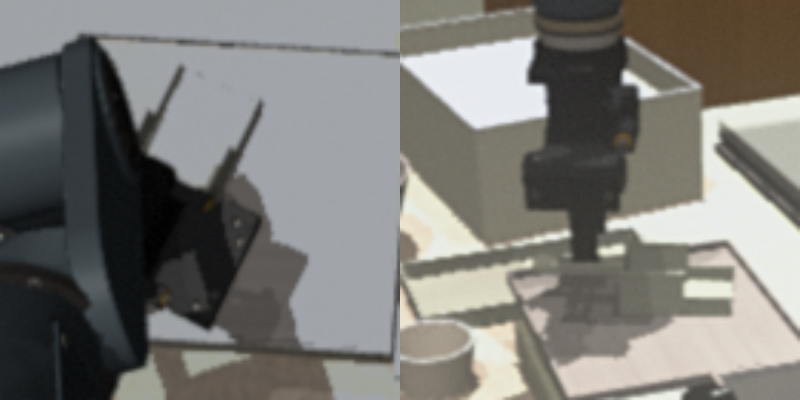

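The fingers straddle the handle, seen at about (585,260) in the side half of the picture. I'll lower and grip.

```bash
python3 -m jog '[[[50,-0.1,-0.03,0.5,0],[50,0,0,0.45,0],[50,0,0,0,0],[0,0,0,0,0],[0,0,0,0,0]]]'; python3 -m jog '[[[0,0,0,0,0],[0,0,0,0,0],[0,0,0,0,0],[0,0,0,0,0],[0,0,0,-0.2,0]]]';python3 -m jog '[[[0,0,0,-0.5,0],[0,0,0,-0.8,0],[0,0,0,-0.8,0],[0,0,0,-0.5,0],[0,0,0,0,0]]]'
python3 - <<'E'
from h import *
T=np.array([[.5817,.4956],[.5806,.3695],[.3333,.3746],[.3353,.4992]]);print(T.mean(0))
go([.42,.44,.19],90)
E
```

```text
time: 2.55
ee_pos: [0.4624, 0.2331, 0.1019]
ee_rot: [0.679, 3.065, 0.002]
force: [-0.5, 0.4, 0.2]
gripper_width: 0.468
grasp_force: 0.0
time: 3.05
ee_pos: [0.4607, 0.232, 0.108]
ee_rot: [-0.68, -3.064, 0.002]
force: [-0.4, 1.1, -2.0]
gripper_width: 0.205
grasp_force: 29.9
time: 3.55
ee_pos: [0.4635, 0.2329, 0.2156]
ee_rot: [0.679, 3.061, 0.005]
force: [-0.3, 0.0, -0.9]
gripper_width: 0.209
grasp_force: 29.9
[0.457725 0.434725]
t=3.5 pos=[0.4635 0.2329 0.2156] yaw=65.0 q6=-0.88 tilt=0.4 turn=-5.00 (5deg) shift-after-turn=[1.092 5.178 0.642]  shift= [3.179 4.23  0.642] dist 213.0
```

```bash
python3 -m jog '[[[0,0.3,0.4,0,0],[0,0.55,0.75,0,0],[0,0.55,0.75,0,0],[0,0.55,0.75,0,0],[0,0.55,0.75,0,0]]]'; python3 -m jog '[[[0,0.5,0.7,0,0],[0,0,0,0,-1],[0,0,0,0,-1],[0,0,0,0,-1],[0,0,0,0,-1]]]';python3 -m jog '[[[0,0,0,0,-0.8],[0,0,0,0,0],[0,0,0,0,0]]]'
python3 - <<'E'
from h import *
go([.424,.4353,.1],89)
E
```

```text
time: 4.05
ee_pos: [0.4272, 0.3985, 0.2108]
ee_rot: [-0.681, -3.065, 0.004]
force: [-0.1, 0.1, -1.5]
gripper_width: 0.206
grasp_force: 29.9
time: 4.55
ee_pos: [0.4211, 0.4311, 0.2105]
ee_rot: [-0.131, -3.136, 0.004]
force: [-1.2, -0.0, -1.1]
gripper_width: 0.203
grasp_force: 29.9
time: 4.85
ee_pos: [0.4217, 0.4312, 0.2113]
ee_rot: [-0.031, -3.139, 0.002]
force: [0.4, 0.1, -0.4]
gripper_width: 0.206
grasp_force: 29.9
t=4.8 pos=[0.4217 0.4312 0.2113] yaw=88.9 q6=-0.94 tilt=0.1 turn=-0.02 (5deg) shift-after-turn=[-0.062  0.108  2.782]  shift= [-0.062  0.108  2.782] dist 111.0
```

```bash
python3 -m jog '[[[0,-0.06,0.1,0.8,0],[0,0,0,0.9,0],[0,0,0,0.9,0],[0,0,0,0.8,0],[0,0,0,0.6,0]]]'; python3 -m jog '[[[0,0,0,0.4,0],[0,0,0,0,0],[0,0,0,0,0]]]'
python3 - <<'E'
from h import *
go([.424,.4353,.018],89)
c=cam("top"); s=cam("side")
cv2.imwrite("pics/b.png",cv2.hconcat([cv2.resize(c["image"][200:350,50:200,::-1],(400,400)),cv2.resize(s["image"][90:240,170:320,::-1],(400,400))]))
E
```

```text
time: 5.35
ee_pos: [0.4237, 0.4348, 0.0499]
ee_rot: [-0.03, -3.139, 0.003]
force: [0.4, 0.1, -0.6]
gripper_width: 0.204
grasp_force: 29.9
time: 5.65
ee_pos: [0.4248, 0.4356, 0.0364]
ee_rot: [-0.029, -3.141, 0.0]
force: [-0.5, 0.1, -0.9]
gripper_width: 0.206
grasp_force: 29.9
t=5.7 pos=[0.4248 0.4356 0.0364] yaw=88.9 q6=-0.94 tilt=0.0 turn=-0.01 (5deg) shift-after-turn=[ 0.02  -0.009  0.459]  shift= [ 0.02  -0.009  0.459] dist 18.0
```

View pics/b.png

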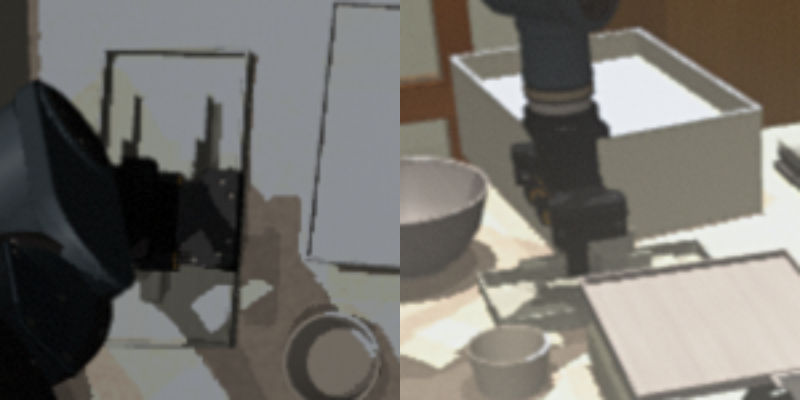

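The scoop is centred between the tray walls: bowl sides at crop 137 and 213, walls at 108 and 248. I'll lower it until it touches.

```bash
python3 -m jog '[[[0,0,0,0.3,0],[0,0,0,0.08,0],[0,0,0,0,0]]]'; python3 -m jog '[[[0,0,0,0.05,0],[0,0,0,0,0],[0,0,0,0,0]]]';python3 -m jog '[[[0,0,0,0.05,0],[0,0,0,0,0],[0,0,0,0,0]]]'
```

```text
time: 6.05
ee_pos: [0.4243, 0.4353, 0.0208]
ee_rot: [-0.028, -3.14, 0.001]
force: [-0.4, -0.4, -1.7]
gripper_width: 0.204
grasp_force: 29.9
time: 6.35
ee_pos: [0.425, 0.4358, 0.0199]
ee_rot: [0.028, 3.141, 0.001]
force: [-0.6, 0.4, 1.9]
gripper_width: 0.205
grasp_force: 29.9
time: 6.65
ee_pos: [0.4246, 0.436, 0.0193]
ee_rot: [0.027, 3.141, 0.001]
force: [-3.5, -1.5, 11.1]
gripper_width: 0.205
grasp_force: 30.0
```

```bash
python3 -m jog '[[[50,0,0,-0.03,0],[50,0,0,0,0],[50,0,0,0,0],[50,0,0,-0.6,0],[50,0,0,-0.9,0]]]';python3 -m jog '[[[80,0,0,-0.9,0],[80,0,0,-0.9,0],[80,0,0,-0.9,0],[80,0,0,-0.9,0],[80,0,0,0,0]]]'
python3 - <<'E'
from h import *
c=cam("top","pics/top2.png"); s=cam("side","pics/side2.png")
cv2.imwrite("pics/c.png",cv2.hconcat([cv2.resize(c["image"][225:315,385:530,::-1],(620,385)),cv2.resize(c["image"][200:350,60:160,::-1],(180,385))]))
g=cv2.cvtColor(c["image"],cv2.COLOR_RGB2GRAY)
m=(g<110).astype(np.uint8); m[:, :380]=0; m[:215]=0; m[320:]=0; m[:,540:]=0
for k in cv2.findContours(m,cv2.RETR_EXTERNAL,cv2.CHAIN_APPROX_NONE)[0]:
    if cv2.contourArea(k)>150:
        r=cv2.minAreaRect(k); print(r[0],np.round(plane(c,*r[0],.019),4))
go([.44,-.217,.2],0)
E
```

```text
time: 7.15
ee_pos: [0.4232, 0.4343, 0.0765]
ee_rot: [-0.028, -3.136, 0.006]
force: [0.1, 0.2, 0.4]
gripper_width: 0.536
grasp_force: 0.0
time: 7.65
ee_pos: [0.4278, 0.4378, 0.228]
ee_rot: [0.028, 3.132, 0.011]
force: [0.0, 0.2, -0.1]
gripper_width: 0.895
grasp_force: 0.0
(472.57293701171875, 286.0482482910156) [ 0.4248 -0.3589  0.019 ]
(410.7481384277344, 275.2030944824219) [ 0.45   -0.2228  0.019 ]
(507.076904296875, 242.61538696289062) [ 0.5215 -0.4421  0.019 ]
t=7.8 pos=[0.425  0.4358 0.223 ] yaw=89.0 q6=-0.94 tilt=0.1 turn=17.80 (5deg) shift-after-turn=[-16.32    0.374   0.562]  shift= [ -0.666 -16.311   0.562] dist 653.0
```

View pics/c.png

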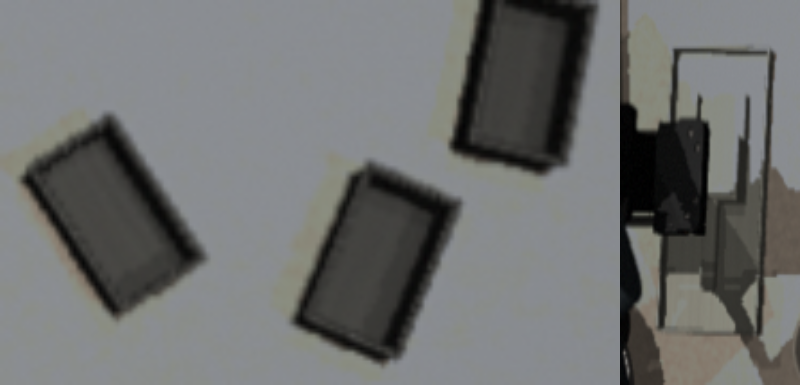

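The scoop lies in the tray, and the three rims are clear in the crop: A near (115,218), B near (378,262) and C near (525,83).

```bash
python3 -m jog '[[[80,0,-0.5,0,1],[80,0,-0.8,0,0],[80,0,-0.8,0,0],[80,0,-0.8,0,0],[80,0,-0.8,0,0]]]' >/dev/null; python3 -m jog '[[[80,0,-0.8,0,0],[80,0,-0.8,0,0],[80,0,-0.8,0,0],[80,0,-0.8,0,0],[80,0,-0.8,0,0]]]'>/dev/null;python3 -m jog '[[[80,0,-0.8,0,0],[80,0,-0.8,0,0],[80,0,-0.8,0,0],[80,0,-0.8,0,0],[80,0,-0.8,0,0]]]'>/dev/null;python3 -m jog '[[[80,0,-0.8,0,0],[80,0,-0.8,0,0],[80,0,-0.8,0,0],[80,0,-0.8,0,0],[80,0,-0.8,0,0]]]'>/dev/null
for i in 1; do python3 -m jog '[[[80,0,0,0,1],[80,0,0,0,1],[80,0,0,0,1],[80,0,0,0,1],[80,0,0,0,1]]]'>/dev/null;python3 -m jog '[[[80,0,0,0,1],[80,0,0,0,1],[80,0,0,0,1],[80,0,0,0,1],[80,0,0,0,1]]]'>/dev/null;python3 -m jog '[[[80,0,0,0,1],[80,0,0,0,1],[80,0,0,0,1],[80,0,0,0,1],[80,0,0,0,1]]]'>/dev/null;python3 -m jog '[[[80,0,0,0,1],[80,0,0,0,1],[80,0,0,0,1],[80,0,0,0,1],[80,0,0,0,1]]]'>/dev/null;python3 -m jog '[[[80,0,0,0,1],[80,0,0,0,1],[80,0,0,0,1],[80,0,0,0,1],[80,0,0,0,1]]]'>/dev/null; done;python3 -m jog '[[[80,0,0,0,1],[80,0,0,0,1],[80,0,0,0,0.9],[80,0,0,0,0],[80,0,0,0,0]]]'
python3 - <<'E'
from h import *
go([.449,-.2212,.012],-55.4)
E
```

```text
time: 12.75
ee_pos: [0.3599, -0.1883, 0.2214]
ee_rot: [-2.997, -0.933, 0.002]
force: [0.4, -0.7, 0.3]
gripper_width: 0.92
grasp_force: 0.0
t=12.8 pos=[ 0.3599 -0.1883  0.2214] yaw=-55.4 q6=0.21 tilt=0.2 turn=-0.01 (5deg) shift-after-turn=[1.37  1.957 5.229]  shift= [1.371 1.956 5.229] dist 230.0
```

```bash
python3 -m jog '[[[80,0.46,0.65,0,0],[80,0.46,0.65,0,0],[80,0.45,0.65,0,0],[80,0,0,0.8,0],[80,0,0,0.9,0]]]' >/dev/null; python3 -m jog '[[[80,0,0,0.9,0],[80,0,0,0.8,0],[80,0,0,0,0],[80,0,0,0,0]]]'
python3 - <<'E'
from h import *
c=cam("top"); s=cam("side")
cv2.imwrite("pics/d.png",cv2.hconcat([cv2.resize(c["image"][225:325,360:460,::-1],(400,400)),cv2.resize(s["image"][260:380,290:410,::-1],(400,400))]))
go([.449,-.2212,.012],-55.4)
E
```

```text
time: 13.65
ee_pos: [0.4496, -0.222, 0.0862]
ee_rot: [-2.999, -0.931, 0.002]
force: [-0.3, -0.1, -0.2]
gripper_width: 0.915
grasp_force: 0.0
t=13.8 pos=[ 0.4509 -0.2229  0.0878] yaw=-55.5 q6=0.29 tilt=0.2 turn=-0.02 (5deg) shift-after-turn=[-0.015 -0.067  1.896]  shift= [-0.015 -0.067  1.896] dist 76.0
```

View pics/d.png

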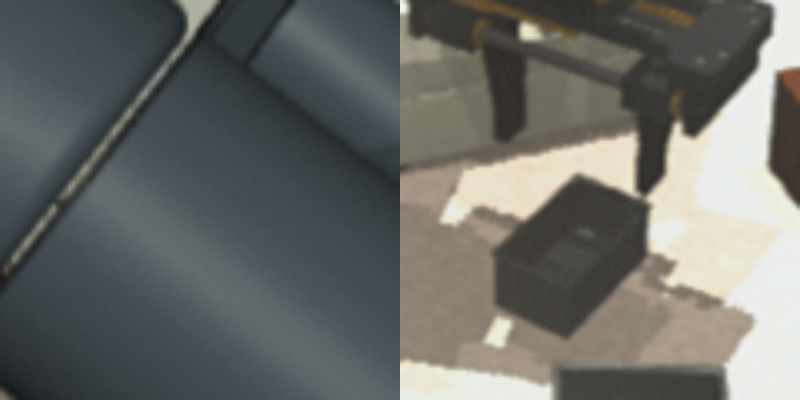

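Both fingers are visible on either side of tin A, at crop (508,135) and (648,190). I'll descend and grip.

```bash
python3 - <<'E'
from h import *
s=cam("side");print(plane(s,341.6,326,.038))
E
python3 -m jog '[[[80,0,-0.06,0.7,0],[80,0,0,0.7,0],[80,0,0,0.45,0],[80,0,0,0,0],[80,0,0,0,0]]]'; python3 -m jog '[[[0,0,0,0,0],[0,0,0,0,0],[0,0,0,0,0],[0,0,0,0,0],[0,0,0,0,0]]]'; python3 -m jog '[[[0,0,0,0,0],[0,0,0,-0.5,0],[0,0,0,-0.9,0],[0,0,0,-0.9,0],[0,0,0,-0.9,0]]]'; python3 -m jog '[[[0,0,0,-0.9,0],[0,0,0,-0.9,0],[0,0,0,0,0],[0,0,0,0,0]]]';python3 - <<'E'
from h import *
a=np.radians(-4.2);Rm=np.array([[np.cos(a),-np.sin(a)],[np.sin(a),np.cos(a)]])
for x,y in [(52,56),(52,-56),(-52,56),(-52,-56)]:
    p=np.array([.4928,.1762])+Rm@[x/1e3,y/1e3]; print(x,y,p); go([*p,.13],-4.2)
E
```

```text
[ 0.44944496 -0.21992576  0.038     ]
time: 14.3
ee_pos: [0.4494, -0.2209, 0.0137]
ee_rot: [2.999, 0.931, 0.002]
force: [-0.4, -0.0, 0.4]
gripper_width: 0.919
grasp_force: 0.0
time: 14.8
ee_pos: [0.4491, -0.2206, 0.013]
ee_rot: [2.999, 0.931, 0.001]
force: [-0.4, -0.0, 2.4]
gripper_width: 0.575
grasp_force: 29.7
time: 15.3
ee_pos: [0.4477, -0.2196, 0.1411]
ee_rot: [-2.998, -0.93, 0.002]
force: [0.8, -0.1, -2.0]
gripper_width: 0.577
grasp_force: 29.7
time: 15.7
ee_pos: [0.4483, -0.22, 0.2126]
ee_rot: [3.0, 0.931, 0.0]
force: [-0.9, -0.3, -2.4]
gripper_width: 0.571
grasp_force: 29.7
52 56 [0.54876169 0.22824122]
t=15.7 pos=[ 0.4483 -0.22    0.2126] yaw=-55.5 q6=0.29 tilt=0.0 turn=-10.26 (5deg) shift-after-turn=[11.359  1.685  2.064]  shift= [ 8.415 -7.814  2.064] dist 467.0
52 -56 [0.54055901 0.116542  ]
t=15.7 pos=[ 0.4483 -0.22    0.2126] yaw=-55.5 q6=0.29 tilt=0.0 turn=-10.26 (5deg) shift-after-turn=[8.559 1.685 2.064]  shift= [ 6.665 -5.628  2.064] dist 359.0
-52 56 [0.44504099 0.235858  ]
t=15.7 pos=[ 0.4483 -0.22    0.2126] yaw=-55.5 q6=0.29 tilt=0.0 turn=-10.26 (5deg) shift-after-turn=[11.359 -0.915  2.064]  shift= [ 6.385 -9.439  2.064] dist 463.0
-52 -56 [0.43683831 0.12415878]
t=15.7 pos=[ 0.4483 -0.22    0.2126] yaw=-55.5 q6=0.29 tilt=0.0 turn=-10.26 (5deg) shift-after-turn=[ 8.559 -0.915  2.064]  shift= [ 4.635 -7.253  2.064] dist 354.0
```

```bash
python3 -m jog '[[[0,0,0,0,-1],[0,0,0,0,-1],[0,0,0,0,-1],[0,0,0,0,-1],[0,0,0,0,-1]]]' >/dev/null; python3 -m jog '[[[0,0,0,0,-1],[0,0,0,0,-1],[0,0,0,0,-1],[0,0,0,0,-1],[0,0,0,0,-1]]]' >/dev/null;  python3 -m jog '[[[0,0.4,0.12,0,-0.26],[0,0.8,0.12,0,0],[0,0.8,0.12,0,0],[0,0.8,0.12,0,0],[0,0.8,0.12,0,0]]]' >/dev/null;  python3 -m jog '[[[0,0.8,0.12,0,0],[0,0.8,0.12,0,0],[0,0.8,0.12,0,0],[0,0.8,0.12,0,0],[0,0.8,0.12,0,0]]]' >/dev/null;  python3 -m jog '[[[0,0.8,0.12,0,0],[0,0.8,0.12,0,0],[0,0.8,0.12,0,0],[0,0.8,0.12,0,0],[0,0.5,0,0,0]]]' >/dev/null; python3 -m jog '[[[0,0,0,0.5,0],[0,0,0,0.5,0],[0,0,0,0.5,0],[0,0,0,0,0],[0,0,0,0,0]]]'
python3 - <<'E'
from h import *
go([.5488,.2282,.106],-4.2)
E
```

```text
time: 18.7
ee_pos: [0.5479, 0.2251, 0.1506]
ee_rot: [-2.3, -2.136, 0.006]
force: [0.4, 0.4, -2.2]
gripper_width: 0.576
grasp_force: 29.7
t=18.7 pos=[0.5479 0.2251 0.1506] yaw=-4.2 q6=0.28 tilt=0.3 turn=-0.01 (5deg) shift-after-turn=[0.081 0.022 1.114]  shift= [0.081 0.021 1.114] dist 45.0
```

```bash
python3 -m jog '[[[0,0.08,0.02,0.6,0],[0,0,0,0.4,0],[0,0,0,0.15,0],[0,0,0,0,0],[0,0,0,0,0]]]';python3 -m jog '[[[0,0,0,0.1,0],[0,0,0,0,0],[0,0,0,0,0]]]';python3 -m jog '[[[0,0,0,0.05,0],[0,0,0,0,0],[0,0,0,0,0]]]'
```

```text
time: 19.2
ee_pos: [0.551, 0.2287, 0.1074]
ee_rot: [2.301, 2.137, 0.002]
force: [0.4, -0.4, -1.0]
gripper_width: 0.578
grasp_force: 29.7
time: 19.5
ee_pos: [0.5504, 0.2286, 0.1029]
ee_rot: [2.302, 2.138, 0.001]
force: [-0.1, -0.6, -1.7]
gripper_width: 0.573
grasp_force: 29.7
time: 19.8
ee_pos: [0.5502, 0.2286, 0.1005]
ee_rot: [-2.302, -2.138, 0.0]
force: [0.9, -0.1, -1.2]
gripper_width: 0.572
grasp_force: 29.7
```

```bash
python3 -m jog '[[[0,0,0,0.06,0],[0,0,0,0,0],[0,0,0,0,0]]]';python3 -m jog '[[[0,0,0,0.05,0],[0,0,0,0,0],[0,0,0,0,0]]]'
```

```text
time: 20.1
ee_pos: [0.5504, 0.2286, 0.0981]
ee_rot: [2.302, 2.138, 0.0]
force: [0.7, -0.5, -0.5]
gripper_width: 0.574
grasp_force: 29.7
time: 20.4
ee_pos: [0.5505, 0.2286, 0.0963]
ee_rot: [2.302, 2.138, 0.001]
force: [0.4, -0.3, 0.9]
gripper_width: 0.572
grasp_force: 29.7
```

```bash
python3 -m jog '[[[62,0,0,0,0],[62,0,0,0,0],[62,0,0,0,0],[62,0,0,-0.4,0],[62,0,0,-0.8,0]]]'; python3 -m jog '[[[62,0,0,-0.9,0],[80,0,0,-0.9,0],[80,0,0,0,0],[80,0,0,0,0]]]' >/dev/null
cat >> h.py <<'E'
def tins(c):
    g=cv2.cvtColor(c["image"],cv2.COLOR_RGB2GRAY)
    m=(g<110).astype(np.uint8); m[:, :380]=0; m[:215]=0; m[320:]=0; m[:,540:]=0
    for k in cv2.findContours(m,cv2.RETR_EXTERNAL,cv2.CHAIN_APPROX_NONE)[0]:
        if cv2.contourArea(k)>150: r=cv2.minAreaRect(k); print(np.round(r[0],1),np.round(r[1]),round(r[2]),np.round(plane(c,*r[0],.025),4))
E
python3 - <<'E'
from h import *
c=cam("top","pics/top3.png");tins(c)
go([.424,-.357,.2],67)
E
```

```text
time: 20.9
ee_pos: [0.5481, 0.228, 0.1422]
ee_rot: [-2.299, -2.136, 0.009]
force: [0.2, 0.7, 0.9]
gripper_width: 0.71
grasp_force: 0.0
[472.5 286.2] [27. 43.] 22 [ 0.4238 -0.3572  0.025 ]
[507.1 242.6] [27. 43.] 11 [ 0.5204 -0.4402  0.025 ]
t=21.4 pos=[0.5497 0.2284 0.2158] yaw=-4.2 q6=0.28 tilt=0.1 turn=-14.24 (5deg) shift-after-turn=[ -2.827 -14.7     0.401]  shift= [-14.827  -2.056   0.401] dist 599.0
```

```bash
python3 -m jog '[[[80,-0.5,-0.07,0,0],[80,-0.84,-0.117,0,0],[80,-0.84,-0.117,0,0],[80,-0.84,-0.117,0,0],[80,-0.84,-0.117,0,0]]]' >/dev/null; python3 -m jog '[[[80,-0.84,-0.117,0,0],[80,-0.84,-0.117,0,0],[80,-0.84,-0.117,0,0],[80,-0.84,-0.117,0,0],[80,-0.84,-0.117,0,0]]]' >/dev/null; python3 -m jog '[[[80,-0.84,-0.117,0,0],[80,-0.84,-0.117,0,0],[80,-0.84,-0.117,0,0],[80,-0.84,-0.117,0,0],[80,-0.84,-0.117,0,0]]]' >/dev/null; python3 -m jog '[[[80,-0.84,-0.117,0,0],[80,-0.84,-0.117,0,0],[80,-0.84,-0.117,0,0],[80,0,0,0,-1],[80,0,0,0,-1]]]' >/dev/null; python3 -m jog '[[[80,0,0,0,-1],[80,0,0,0,-1],[80,0,0,0,-1],[80,0,0,0,-1],[80,0,0,0,-1]]]' >/dev/null; python3 -m jog '[[[80,0,0,0,-1],[80,0,0,0,-1],[80,0,0,0,-1],[80,0,0,0,-1],[80,0,0,0,-1]]]' >/dev/null; python3 -m jog '[[[80,0,0,0,-1],[80,0,0,0,-1],[80,0,0,0,-0.24],[80,0,0,0,0],[80,0,0,0,0]]]'
python3 - <<'E'
from h import *
c=cam("side","pics/side3.png")
go([.4238,-.3572,.012],67)
g=cv2.cvtColor(c["image"],cv2.COLOR_RGB2GRAY)
cv2.imwrite("pics/e.png",cv2.resize(c["image"][240:440,300:500,::-1],(600,600)))
E
```

```text
time: 24.85
ee_pos: [0.4243, -0.3546, 0.2154]
ee_rot: [-0.629, -3.077, -0.002]
force: [0.6, -0.3, 0.2]
gripper_width: 0.92
grasp_force: 0.0
t=24.9 pos=[ 0.4245 -0.3547  0.2156] yaw=66.9 q6=-2.07 tilt=0.1 turn=-0.02 (5deg) shift-after-turn=[-0.014 -0.066  5.091]  shift= [-0.014 -0.066  5.091] dist 204.0
```

View pics/e.png

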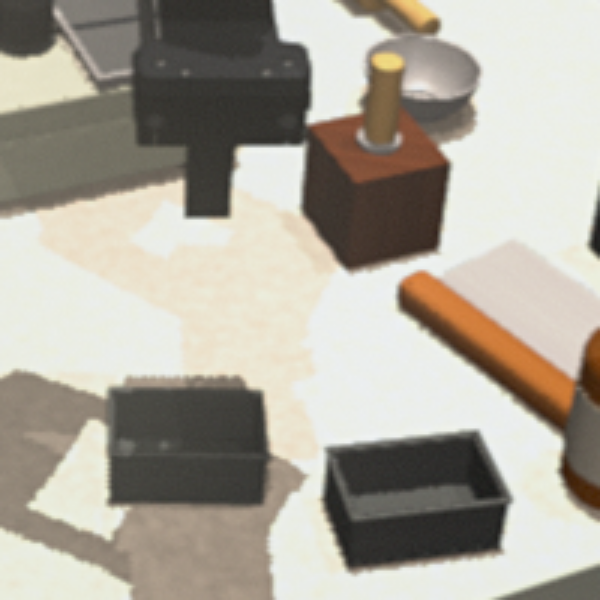

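Tin B's rim centre is at crop (187,423) and tin C's at (417,474). Both are still in place.

```bash
python3 - <<'E'
from h import *
c=cam("side"); f=lambda x,y: plane(c,300+x/3-.5,240+y/3-.5,.038)
print(f(187,423),f(417,474))
for a,b in [((110,390),(262,390)),((108,460),(268,452)),((328,450),(478,432)),((352,518),(512,498))]:
    d=f(*b)-f(*a); print(np.degrees(np.arctan2(d[1],d[0])))
E
python3 -m jog '[[[80,-0.01,-0.066,0.9,0],[80,0,0,0.9,0],[80,0,0,0.9,0],[80,0,0,0.6,0],[80,0,0,0,0]]]'
```

```text
[ 0.42102578 -0.36120394  0.038     ] [ 0.51774021 -0.44348117  0.038     ]
-23.20197184345791
-19.403610765375838
-14.219623176038024
-14.291043894114901
time: 25.45
ee_pos: [0.4222, -0.3555, 0.081]
ee_rot: [-0.627, -3.072, -0.008]
force: [-0.7, -0.3, -0.2]
gripper_width: 0.921
grasp_force: 0.0
```

```bash
python3 -m jog '[[[80,0,-0.05,0.6,0],[80,0,0,0.6,0],[80,0,0,0.4,0],[80,0,0,0,0],[80,0,0,0,0]]]'
python3 - <<'E'
from h import *
go([.4225,-.359,.013],67)
E
python3 -m jog '[[[0,0,0,0,0],[0,0,0,0,0],[0,0,0,0,0],[0,0,0,0,0],[0,0,0,0,0]]]'; python3 -m jog '[[[0,0,0,0,0],[0,0,0,-0.5,0],[0,0,0,-0.9,0],[0,0,0,-0.9,0],[0,0,0,-0.9,0]]]'; python3 -m jog '[[[0,0,0,-0.9,0],[0,0,0,-0.9,0],[0,0,0,0,0],[0,0,0,0,0]]]';python3 - <<'E'
from h import *
go([.5406,.1165,.13],-4.2)
E
```

```text
time: 25.95
ee_pos: [0.4238, -0.3601, 0.0213]
ee_rot: [0.627, 3.077, -0.002]
force: [-0.0, -0.2, -0.1]
gripper_width: 0.92
grasp_force: 0.0
t=25.9 pos=[ 0.4238 -0.3601  0.0213] yaw=67.0 q6=-2.07 tilt=0.1 turn=-0.01 (5deg) shift-after-turn=[0.042 0.014 0.207]  shift= [0.042 0.014 0.207] dist 8.0
time: 26.45
ee_pos: [0.4233, -0.3594, 0.0205]
ee_rot: [0.627, 3.078, -0.0]
force: [-0.3, 0.3, 3.3]
gripper_width: 0.574
grasp_force: 29.8
time: 26.95
ee_pos: [0.4227, -0.3589, 0.1488]
ee_rot: [-0.627, -3.077, -0.002]
force: [0.5, -1.4, -1.3]
gripper_width: 0.575
grasp_force: 29.8
time: 27.35
ee_pos: [0.4231, -0.3593, 0.2204]
ee_rot: [0.627, 3.078, -0.001]
force: [-0.2, -0.3, -1.9]
gripper_width: 0.569
grasp_force: 29.8
t=27.4 pos=[ 0.4231 -0.3593  0.2204] yaw=67.0 q6=-2.07 tilt=0.0 turn=14.24 (5deg) shift-after-turn=[12.08   2.058  2.253]  shift= [ 1.949 12.098  2.253] dist 498.0
```

```bash
python3 -m jog '[[[0,0.09,0.54,0,0],[0,0.135,0.83,0,0],[0,0.135,0.83,0,0],[0,0.135,0.83,0,0],[0,0.135,0.83,0,0]]]' >/dev/null; python3 -m jog '[[[0,0.135,0.83,0,0],[0,0.135,0.83,0,0],[0,0.135,0.83,0,0],[0,0.135,0.83,0,0],[0,0.135,0.83,0,0]]]' >/dev/null; python3 -m jog '[[[0,0.135,0.83,0,0],[0,0.135,0.83,0,0],[0,0.135,0.83,0,0],[0,0.135,0.83,0,0],[0,0.135,0.83,0,0]]]' >/dev/null;  python3 -m jog '[[[0,0,0,0,1],[0,0,0,0,1],[0,0,0,0,1],[0,0,0,0,1],[0,0,0,0,1]]]' >/dev/null; python3 -m jog '[[[0,0,0,0,1],[0,0,0,0,1],[0,0,0,0,1],[0,0,0,0,1],[0,0,0,0,1]]]' >/dev/null; python3 -m jog '[[[0,0,0,0,1],[0,0,0,0,1],[0,0,0,0,1],[0,0,0,0,1],[0,0,0,0,0.24]]]' >/dev/null; python3 -m jog '[[[0,0,0,0.5,0],[0,0,0,0.5,0],[0,0,0,0.5,0],[0,0,0,0,0],[0,0,0,0,0]]]'
python3 - <<'E'
from h import *
go([.5406,.1165,.115],-4.2)
E
```

```text
time: 30.85
ee_pos: [0.5398, 0.1192, 0.1592]
ee_rot: [-2.3, -2.137, 0.003]
force: [0.1, -0.3, -0.9]
gripper_width: 0.573
grasp_force: 29.8
t=30.9 pos=[0.5398 0.1192 0.1592] yaw=-4.2 q6=0.09 tilt=0.2 turn=0.00 (5deg) shift-after-turn=[-0.065  0.029  1.104]  shift= [-0.065  0.029  1.104] dist 44.0
```

```bash
python3 -m jog '[[[0,-0.065,0.03,0.6,0],[0,0,0,0.4,0],[0,0,0,0.15,0],[0,0,0,0,0],[0,0,0,0,0]]]';python3 -m jog '[[[0,0,0,0.12,0],[0,0,0,0,0],[0,0,0,0,0]]]';python3 -m jog '[[[0,0,0,0.08,0],[0,0,0,0,0],[0,0,0,0,0]]]';python3 -m jog '[[[0,0,0,0.06,0],[0,0,0,0,0],[0,0,0,0,0]]]'
```

```text
time: 31.35
ee_pos: [0.5423, 0.1166, 0.1151]
ee_rot: [2.301, 2.138, 0.002]
force: [0.2, -0.3, -1.3]
gripper_width: 0.573
grasp_force: 29.8
time: 31.65
ee_pos: [0.5416, 0.1166, 0.1096]
ee_rot: [2.301, 2.138, 0.0]
force: [0.1, -0.2, -1.7]
gripper_width: 0.572
grasp_force: 29.8
time: 31.95
ee_pos: [0.5414, 0.1165, 0.106]
ee_rot: [-2.302, -2.138, 0.0]
force: [0.2, 0.5, -1.6]
gripper_width: 0.572
grasp_force: 29.8
time: 32.25
ee_pos: [0.5415, 0.1165, 0.1037]
ee_rot: [-2.302, -2.138, 0.0]
force: [-0.3, 0.5, -1.4]
gripper_width: 0.573
grasp_force: 29.8
```

```bash
python3 -m jog '[[[0,0,0,0.06,0],[0,0,0,0,0],[0,0,0,0,0]]]';python3 -m jog '[[[0,0,0,0.04,0],[0,0,0,0,0],[0,0,0,0,0]]]'
```

```text
time: 32.55
ee_pos: [0.5416, 0.1165, 0.1014]
ee_rot: [2.302, 2.138, 0.0]
force: [-0.4, 0.3, 0.5]
gripper_width: 0.572
grasp_force: 29.8
time: 32.85
ee_pos: [0.5416, 0.1166, 0.0999]
ee_rot: [2.302, 2.138, 0.0]
force: [-0.9, 0.3, 1.6]
gripper_width: 0.569
grasp_force: 29.8
```

```bash
python3 -m jog '[[[62,0,0,0,0],[62,0,0,0,0],[62,0,0,0,0],[62,0,0,-0.4,0],[62,0,0,-0.8,0]]]'; python3 -m jog '[[[62,0,0,-0.9,0],[80,0,0,-0.9,0],[80,0,0,0,0],[80,0,0,0,0]]]' >/dev/null
python3 - <<'E'
from h import *
c=cam("top","pics/top4.png");tins(c)
go([.519,-.4415,.2],77)
E
```

```text
time: 33.35
ee_pos: [0.5394, 0.1164, 0.1459]
ee_rot: [-2.299, -2.135, 0.008]
force: [-0.8, -1.1, 0.2]
gripper_width: 0.711
grasp_force: 0.0
[507.1 242.6] [27. 43.] 11 [ 0.5204 -0.4402  0.025 ]
t=33.8 pos=[0.5408 0.1165 0.2192] yaw=-4.2 q6=0.08 tilt=0.1 turn=-16.24 (5deg) shift-after-turn=[ -2.608 -13.716   0.481]  shift= [-13.953   0.484   0.481] dist 559.0
```

```bash
python3 -m jog '[[[80,-0.5,0.028,0,0],[80,-0.84,0.028,0,0],[80,-0.84,0.028,0,0],[80,-0.84,0.028,0,0],[80,-0.84,0.028,0,0]]]' >/dev/null; python3 -m jog '[[[80,-0.84,0.028,0,0],[80,-0.84,0.028,0,0],[80,-0.84,0.028,0,0],[80,-0.84,0.028,0,0],[80,-0.84,0.028,0,0]]]' >/dev/null; python3 -m jog '[[[80,-0.84,0.028,0,0],[80,-0.84,0.028,0,0],[80,-0.84,0.028,0,0],[80,-0.84,0.028,0,0],[80,-0.84,0.028,0,0]]]' >/dev/null; python3 -m jog '[[[80,-0.84,0.028,0,0],[80,-0.84,0.028,0,0],[80,0,0,0,-1],[80,0,0,0,-1],[80,0,0,0,-1]]]' >/dev/null; python3 -m jog '[[[80,0,0,0,-1],[80,0,0,0,-1],[80,0,0,0,-1],[80,0,0,0,-1],[80,0,0,0,-1]]]' >/dev/null; python3 -m jog '[[[80,0,0,0,-1],[80,0,0,0,-1],[80,0,0,0,-1],[80,0,0,0,-1],[80,0,0,0,-1]]]' >/dev/null; python3 -m jog '[[[80,0,0,0,-1],[80,0,0,0,-1],[80,0,0,0,-1],[80,0,0,0,-0.24],[80,0,0,0,0]]]'
python3 - <<'E'
from h import *
c=cam("side","pics/side4.png"); t=cam("top")
go([.519,-.4415,.013],77)
im=cv2.imread("pics/top0.png")
print("cap",plane(t,530,175,.15),"base front edge",plane(t,505,200,.02),"tray L edge", plane(t,543,240,.04), plane(t,543,240,0))
print("side bottle base",plane(c,505,405,0), "cap", plane(c,516,338,.15))
cv2.imwrite("pics/f.png",cv2.resize(c["image"][240:440,380:580,::-1],(600,600)))
E
```

```text
time: 37.3
ee_pos: [0.5189, -0.4403, 0.2179]
ee_rot: [-0.358, -3.119, -0.004]
force: [-0.4, 1.4, 0.1]
gripper_width: 0.922
grasp_force: 0.0
t=37.4 pos=[ 0.5191 -0.4406  0.2187] yaw=76.9 q6=-2.21 tilt=0.1 turn=-0.02 (5deg) shift-after-turn=[-0.01  -0.028  5.142]  shift= [-0.01  -0.028  5.142] dist 206.0
cap [ 0.63961417 -0.45702289  0.15      ] base front edge [ 0.61940665 -0.44359654  0.02      ] tray L edge [ 0.52300456 -0.51644449  0.04      ] [ 0.53027775 -0.53202937  0.        ]
side bottle base [ 0.63492963 -0.4726397   0.        ] cap [ 0.62415009 -0.4730771   0.15      ]
```

View pics/f.png

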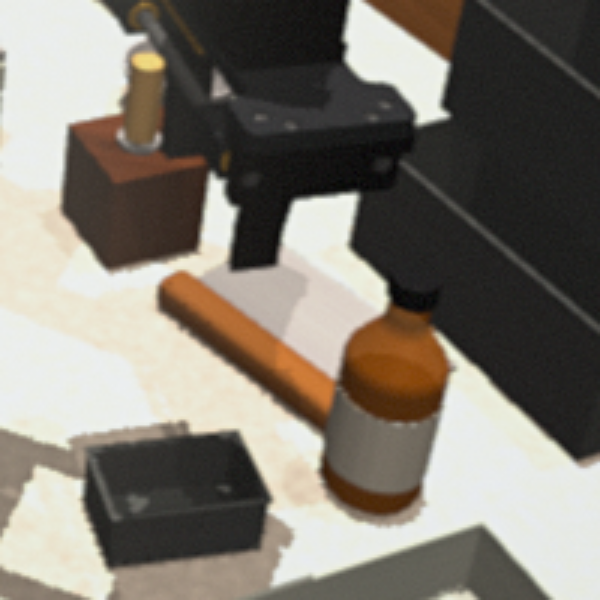

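Tin C is upright with its rim centre near crop (178,475). The bottle stands clear of the gripper's path.

```bash
python3 -m jog '[[[80,-0.01,-0.03,0.9,0],[80,0,0,0.9,0],[80,0,0,0.9,0],[80,0,0,0.8,0],[80,0,0,0,0]]]'; python3 -m jog '[[[80,0,0,0.6,0],[80,0,0,0.5,0],[80,0,0,0.35,0],[80,0,0,0,0],[80,0,0,0,0]]]'; python3 -m jog '[[[0,0,0,0,0],[0,0,0,0,0],[0,0,0,0,0],[0,0,0,0,0],[0,0,0,0,0]]]'; python3 -m jog '[[[0,0,0,0,0],[0,0,0,-0.5,0],[0,0,0,-0.9,0],[0,0,0,-0.9,0],[0,0,0,-0.9,0]]]'; python3 -m jog '[[[0,0,0,-0.9,0],[0,0,0,-0.9,0],[0,0,0,0,0],[0,0,0,0,0]]]';python3 - <<'E'
from h import *
go([.4450,.2359,.13],-4.2)
E
```

```text
time: 37.9
ee_pos: [0.5167, -0.4389, 0.0743]
ee_rot: [-0.357, -3.113, -0.012]
force: [0.2, 0.8, -1.2]
gripper_width: 0.92
grasp_force: 0.0
time: 38.4
ee_pos: [0.5201, -0.4428, 0.0228]
ee_rot: [0.356, 3.12, -0.002]
force: [0.3, -0.4, -0.0]
gripper_width: 0.919
grasp_force: 0.0
time: 38.9
ee_pos: [0.5197, -0.4422, 0.0221]
ee_rot: [0.356, 3.121, -0.0]
force: [-0.4, -0.2, 1.5]
gripper_width: 0.574
grasp_force: 29.8
time: 39.4
ee_pos: [0.5191, -0.4417, 0.1502]
ee_rot: [-0.356, -3.12, -0.002]
force: [0.4, -0.1, -0.9]
gripper_width: 0.57
grasp_force: 29.8
time: 39.8
ee_pos: [0.5196, -0.4421, 0.2221]
ee_rot: [0.356, 3.121, -0.001]
force: [-0.1, 0.6, -2.7]
gripper_width: 0.573
grasp_force: 29.8
t=39.8 pos=[ 0.5196 -0.4421  0.2221] yaw=77.0 q6=-2.21 tilt=0.1 turn=16.24 (5deg) shift-after-turn=[16.771 -3.102  2.29 ]  shift= [ 5.637 16.097  2.29 ] dist 688.0
```

```bash
python3 -m jog '[[[0,0.15,0.43,0,0],[0,0.29,0.825,0,0],[0,0.29,0.825,0,0],[0,0.29,0.825,0,0],[0,0.29,0.825,0,0]]]' >/dev/null; python3 -m jog '[[[0,0.29,0.825,0,0],[0,0.29,0.825,0,0],[0,0.29,0.825,0,0],[0,0.29,0.825,0,0],[0,0.29,0.825,0,0]]]' >/dev/null; python3 -m jog '[[[0,0.29,0.825,0,0],[0,0.29,0.825,0,0],[0,0.29,0.825,0,0],[0,0.29,0.825,0,0],[0,0.29,0.825,0,0]]]' >/dev/null; python3 -m jog '[[[0,0.29,0.825,0,0],[0,0.29,0.825,0,0],[0,0.29,0.825,0,0],[0,0.29,0.825,0,0],[0,0.29,0.825,0,0]]]' >/dev/null;  python3 -m jog '[[[0,0,0,0,1],[0,0,0,0,1],[0,0,0,0,1],[0,0,0,0,1],[0,0,0,0,1]]]' >/dev/null; python3 -m jog '[[[0,0,0,0,1],[0,0,0,0,1],[0,0,0,0,1],[0,0,0,0,1],[0,0,0,0,1]]]' >/dev/null; python3 -m jog '[[[0,0,0,0,1],[0,0,0,0,1],[0,0,0,0,1],[0,0,0,0,1],[0,0,0,0,1]]]' >/dev/null; python3 -m jog '[[[0,0,0,0.5,1],[0,0,0,0.5,0.24],[0,0,0,0.5,0],[0,0,0,0,0],[0,0,0,0,0]]]'
python3 - <<'E'
from h import *
go([.4450,.2359,.115],-4.2)
E
```

```text
time: 43.8
ee_pos: [0.443, 0.2361, 0.1604]
ee_rot: [-2.3, -2.137, 0.006]
force: [0.0, 0.6, -1.6]
gripper_width: 0.57
grasp_force: 29.8
t=43.8 pos=[0.443  0.2361 0.1604] yaw=-4.2 q6=0.34 tilt=0.2 turn=-0.00 (5deg) shift-after-turn=[0.    0.055 1.136]  shift= [0.    0.055 1.136] dist 45.0
```

```bash
python3 -m jog '[[[0,0,0.055,0.6,0],[0,0,0,0.4,0],[0,0,0,0.15,0],[0,0,0,0,0],[0,0,0,0,0]]]';python3 -m jog '[[[0,0,0,0.12,0],[0,0,0,0,0],[0,0,0,0,0]]]';python3 -m jog '[[[0,0,0,0.08,0],[0,0,0,0,0],[0,0,0,0,0]]]';python3 -m jog '[[[0,0,0,0.06,0],[0,0,0,0,0],[0,0,0,0,0]]]';python3 -m jog '[[[0,0,0,0.06,0],[0,0,0,0,0],[0,0,0,0,0]]]'
```

```text
time: 44.3
ee_pos: [0.4469, 0.2365, 0.1165]
ee_rot: [2.301, 2.138, 0.002]
force: [0.2, -0.6, -1.1]
gripper_width: 0.573
grasp_force: 29.8
time: 44.6
ee_pos: [0.4465, 0.2363, 0.1112]
ee_rot: [2.302, 2.138, 0.001]
force: [0.3, 0.2, -0.9]
gripper_width: 0.572
grasp_force: 29.8
time: 44.9
ee_pos: [0.4463, 0.2362, 0.1076]
ee_rot: [-2.302, -2.138, 0.0]
force: [0.7, 0.1, -1.0]
gripper_width: 0.567
grasp_force: 29.8
time: 45.2
ee_pos: [0.4463, 0.2363, 0.1052]
ee_rot: [-2.302, -2.138, 0.0]
force: [-1.0, 0.7, -0.9]
gripper_width: 0.574
grasp_force: 29.8
time: 45.5
ee_pos: [0.4465, 0.2363, 0.103]
ee_rot: [2.302, 2.138, 0.0]
force: [0.6, 0.3, -0.6]
gripper_width: 0.572
grasp_force: 29.8
```

```bash
python3 -m jog '[[[0,0,0,0.05,0],[0,0,0,0,0],[0,0,0,0,0]]]';python3 -m jog '[[[0,0,0,0.05,0],[0,0,0,0,0],[0,0,0,0,0]]]'
```

```text
time: 45.8
ee_pos: [0.4465, 0.2363, 0.101]
ee_rot: [2.302, 2.138, 0.0]
force: [-0.5, -0.6, 1.6]
gripper_width: 0.574
grasp_force: 29.8
time: 46.1
ee_pos: [0.4465, 0.2363, 0.099]
ee_rot: [2.302, 2.138, 0.0]
force: [0.1, 0.2, 2.5]
gripper_width: 0.574
grasp_force: 29.8
```

```bash
python3 -m jog '[[[62,0,0,0,0],[62,0,0,0,0],[62,0,0,0,0],[62,0,0,-0.4,0],[62,0,0,-0.8,0]]]'; python3 -m jog '[[[62,0,0,-0.9,0],[80,0,0,-0.9,0],[80,-0.7,0,0,0],[80,-0.9,0,0,0],[80,-0.9,0,0,0]]]' >/dev/null;python3 -m jog '[[[80,-0.9,0,0,0],[80,-0.9,0,0,0],[80,-0.9,0,0,0],[80,-0.9,0,0,0],[80,-0.9,0,0,0]]]' >/dev/null;python3 -m jog '[[[80,-0.9,0,0,0],[80,-0.9,0,0,0],[80,-0.9,0,0,0],[80,-0.9,0,0,0],[80,0,0,0,0]]]'
python3 - <<'E'
from h import *
c=cam("top","pics/top5.png");s=cam("side","pics/side5.png")
cv2.imwrite("pics/g.png",cv2.resize(c["image"][185:335,70:370,::-1],(800,400),interpolation=cv2.INTER_CUBIC))
E
```

```text
time: 46.6
ee_pos: [0.4444, 0.2357, 0.1454]
ee_rot: [-2.3, -2.136, 0.009]
force: [-0.0, 0.3, 1.0]
gripper_width: 0.709
grasp_force: 0.0
time: 48.1
ee_pos: [0.4159, -0.1911, 0.2192]
ee_rot: [2.304, 2.13, -0.001]
force: [-0.3, 0.2, 0.3]
gripper_width: 0.916
grasp_force: 0.0
```

View pics/g.png

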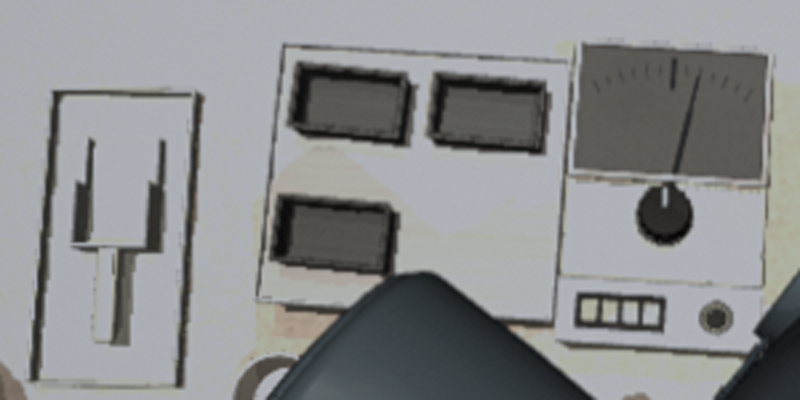

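All three tins are upright in the pan and the scoop is in the tray. The pointer tip is at crop (697,75), right of the zero line at (674,72). Next I'll measure it.

```bash
cat >> h.py <<'E'
def dial(c):
    g=cv2.cvtColor(c["image"],cv2.COLOR_RGB2GRAY).astype(float)
    bg=cv2.medianBlur(g.astype(np.uint8),15).astype(float)
    d=np.clip(bg-g-8,0,None)[:,292:352]   # dial columns
    for v in range(204,248,2):
        r=d[v]; lab=np.flatnonzero(r>4); runs=np.split(lab,np.flatnonzero(np.diff(lab)>1)+1) if len(lab) else []
        print(v,[(round(292+(k*r[k]).sum()/r[k].sum(),2),int(r[k].sum())) for k in runs])
E
python3 - <<'E'
from h import *
c=cam("top");dial(c)
go([.46,-.0196,.16],-64)
E
```

```text
204 [(np.float64(331.52), 33), (np.float64(351.0), 11)]
206 [(np.float64(322.0), 6)]
208 [(np.float64(322.48), 63)]
210 [(np.float64(312.0), 9), (np.float64(322.37), 49), (np.float64(327.0), 5)]
212 [(np.float64(307.0), 5), (np.float64(312.0), 5), (np.float64(322.03), 58), (np.float64(332.0), 10)]
214 [(np.float64(321.92), 60), (np.float64(331.33), 42), (np.float64(342.0), 9)]
216 [(np.float64(293.0), 6), (np.float64(321.8), 66), (np.float64(330.69), 42), (np.float64(341.0), 9)]
218 [(np.float64(294.0), 7), (np.float64(321.6), 30), (np.float64(330.38), 47), (np.float64(346.0), 6)]
220 [(np.float64(329.72), 39)]
222 [(np.float64(329.39), 49), (np.float64(349.0), 6)]
224 [(np.float64(328.71), 41)]
226 [(np.float64(328.46), 52)]
228 [(np.float64(327.93), 85)]
230 [(np.float64(327.3), 81)]
232 [(np.float64(326.93), 84)]
234 [(np.float64(326.36), 86)]
236 [(np.float64(325.9), 82)]
238 [(np.float64(325.41), 80)]
240 [(np.float64(324.95), 83)]
242 [(np.float64(324.4), 81)]
244 [(np.float64(324.0), 91)]
246 [(np.float64(323.38), 86)]
t=48.2 pos=[ 0.4146 -0.1859  0.2186] yaw=-4.3 q6=-0.59 tilt=0.1 turn=11.95 (5deg) shift-after-turn=[ 2.844 -3.235  1.47 ]  shift= [4.227 0.826 1.47 ] dist 182.0
```

```bash
python3 - <<'E'
from h import *
c=cam("top");s=cam("side")
print(tri([c,s],[(160+605.5/3.8-.5,185+305.5/3.8-.5),(220+388.5/4.4-.5,170+293.5/4.4-.5)]), plane(s,307.9,236.3,.122))
E
python3 -m jog '[[[62,0.4,0.08,0,0],[62,0.8,0.15,0,0],[62,0.8,0.15,0,0],[62,0.8,0.15,0,0],[62,0.8,0.15,0,0]]]' >/dev/null; python3 -m jog '[[[62,0.62,0.15,0,0],[62,0,0,0,1],[62,0,0,0,1],[62,0,0,0,1],[62,0,0,0,1]]]' >/dev/null;  python3 -m jog '[[[62,0,0,0,1],[62,0,0,0,1],[62,0,0,0,1],[62,0,0,0,1],[62,0,0,0,1]]]' >/dev/null;  python3 -m jog '[[[62,0,0,0,1],[62,0,0,0,1],[62,0,0,0,0.95],[62,0,0,0,0],[62,0,0,0,0]]]'
python3 - <<'E'
from h import *
go([.46,-.0196,.15],-64)
E
```

```text
[ 0.46083622 -0.01992393  0.1239402 ] [ 0.46345257 -0.01738721  0.122     ]
time: 50.35
ee_pos: [0.4603, -0.0197, 0.219]
ee_rot: [-3.06, -0.712, 0.0]
force: [0.6, -0.7, -0.6]
gripper_width: 0.71
grasp_force: 0.0
t=50.4 pos=[ 0.4603 -0.0197  0.219 ] yaw=-63.8 q6=0.83 tilt=0.0 turn=0.04 (5deg) shift-after-turn=[-0.005 -0.006  1.724]  shift= [-0.005 -0.006  1.724] dist 69.0
```

```bash
python3 -m jog '[[[62,0,0,0.7,0],[62,0,0,0.8,0],[62,0,0,0.7,0],[62,0,0,0,0],[62,0,0,0,0]]]'; python3 -m jog '[[[62,0,0,0.5,0],[62,0,0,0.25,0],[62,0,0,0,0],[62,0,0,0,0]]]'; python3 -m jog '[[[35,0,0,0,0],[35,0,0,0,0],[35,0,0,0,0],[35,0,0,0,0]]]'
```

```text
time: 50.85
ee_pos: [0.4606, -0.0204, 0.131]
ee_rot: [-3.06, -0.709, 0.001]
force: [1.0, 0.1, -0.1]
gripper_width: 0.712
grasp_force: 0.0
time: 51.25
ee_pos: [0.4612, -0.0208, 0.1017]
ee_rot: [3.06, 0.708, 0.002]
force: [-0.1, 0.4, -0.3]
gripper_width: 0.707
grasp_force: 0.0
time: 51.65
ee_pos: [0.4607, -0.0206, 0.1012]
ee_rot: [-3.061, -0.707, -0.0]
force: [1.4, -0.3, 3.4]
gripper_width: 0.451
grasp_force: 30.3
```

```bash
python3 -m jog '[[[35,0,0,0,-1],[35,0,0,0,-1],[35,0,0,0,-1],[35,0,0,0,-1],[35,0,0,0,-1]]]'; python3 -m jog '[[[35,0,0,0,-1],[35,0,0,0,-1],[35,0,0,0,-1],[35,0,0,0,-1],[35,0,0,0,-1]]]'; python3 -m jog '[[[35,0,0,0,-1],[35,0,0,0,-1],[35,0,0,0,-1],[35,0,0,0,-1],[35,0,0,0,-1]]]';  python3 -m jog '[[[35,0,0,0,-1],[35,0,0,0,-1],[35,0,0,0,-1],[35,0,0,0,-1],[35,0,0,0,-1]]]';  python3 -m jog '[[[62,0,0,0,0],[62,0,0,0,0],[62,0,0,0,0],[62,0,0,-0.7,0],[62,0,0,-0.8,0]]]'; python3 -m jog '[[[62,0,0,-0.8,0],[62,0,0,0,0],[62,0,0,0,0]]]'
python3 - <<'E'
from h import *
c=cam("top","pics/top6.png");dial(c);s=cam("side","pics/side6.png")
go([.4607,-.0206,.1],-64)
E
```

```text
time: 52.15
ee_pos: [0.461, -0.0208, 0.1013]
ee_rot: [2.832, 1.358, 0.001]
force: [0.2, 0.5, 1.6]
gripper_width: 0.454
grasp_force: 30.0
time: 52.65
ee_pos: [0.4613, -0.021, 0.1012]
ee_rot: [2.471, 1.938, 0.001]
force: [0.4, 0.5, 1.7]
gripper_width: 0.453
grasp_force: 30.0
time: 53.15
ee_pos: [0.4616, -0.0209, 0.1013]
ee_rot: [1.992, 2.427, 0.001]
force: [1.4, -0.3, 0.0]
gripper_width: 0.453
grasp_force: 30.0
time: 53.65
ee_pos: [0.4619, -0.0208, 0.1013]
ee_rot: [1.42, 2.799, 0.001]
force: [1.2, 0.9, 0.3]
gripper_width: 0.453
grasp_force: 30.0
time: 54.15
ee_pos: [0.4592, -0.0203, 0.1605]
ee_rot: [-1.425, -2.795, 0.001]
force: [0.1, -1.0, 0.2]
gripper_width: 0.702
grasp_force: 0.0
time: 54.45
ee_pos: [0.4606, -0.0207, 0.1933]
ee_rot: [1.426, 2.798, 0.0]
force: [-1.4, 0.5, -0.1]
gripper_width: 0.711
grasp_force: 0.0
204 [(np.float64(296.13), 77), (np.float64(334.08), 60)]
206 [(np.float64(295.42), 76), (np.float64(342.84), 120)]
208 [(np.float64(294.77), 88), (np.float64(348.96), 57)]
210 [(np.float64(293.96), 82)]
212 [(np.float64(293.26), 99)]
214 [(np.float64(292.87), 97)]
216 [(np.float64(292.44), 68)]
218 [(np.float64(292.18), 44)]
220 [(np.float64(292.0), 27)]
222 [(np.float64(292.0), 10)]
224 []
226 [(np.float64(349.0), 6)]
228 [(np.float64(348.0), 5)]
230 []
232 []
234 []
236 [(np.float64(346.0), 6)]
238 []
240 []
242 [(np.float64(344.0), 7)]
244 [(np.float64(344.85), 62)]
246 [(np.float64(295.97), 33), (np.float64(344.36), 67)]
t=54.5 pos=[ 0.4596 -0.0204  0.192 ] yaw=36.0 q6=-0.92 tilt=0.1 turn=-16.00 (5deg) shift-after-turn=[-0.027 -0.021  2.299]  shift= [-0.025  0.023  2.299] dist 92.0
```

```bash
python3 -m jog '[[[62,-0.8,-0.6,0,0],[62,-0.8,-0.6,0,0],[62,-0.8,-0.6,0,0],[62,-0.8,-0.6,0,0],[62,0,0,0,0]]]'
python3 - <<'E'
from h import *
c=cam("top","pics/top7.png");dial(c)
go([.4607,-.0206,.1],-64)
E
```

```text
time: 55.05
ee_pos: [0.4587, -0.1854, 0.1916]
ee_rot: [1.433, 2.795, -0.002]
force: [1.0, 1.4, 0.1]
gripper_width: 0.711
grasp_force: 0.0
204 [(np.float64(332.86), 65), (np.float64(351.0), 13)]
206 [(np.float64(322.0), 6)]
208 [(np.float64(322.47), 64)]
210 [(np.float64(312.0), 9), (np.float64(322.37), 52), (np.float64(327.0), 5)]
212 [(np.float64(302.0), 5), (np.float64(307.0), 6), (np.float64(312.0), 5), (np.float64(322.23), 75), (np.float64(327.0), 5), (np.float64(332.0), 9)]
214 [(np.float64(297.0), 5), (np.float64(322.26), 96), (np.float64(337.0), 5), (np.float64(342.0), 10)]
216 [(np.float64(293.0), 8), (np.float64(322.2), 104), (np.float64(341.0), 9)]
218 [(np.float64(294.0), 9), (np.float64(322.27), 71), (np.float64(346.0), 5)]
220 [(np.float64(322.5), 46)]
222 [(np.float64(322.34), 44), (np.float64(349.0), 6)]
224 [(np.float64(322.27), 41)]
226 [(np.float64(322.04), 76)]
228 [(np.float64(321.83), 86)]
230 [(np.float64(321.74), 85)]
232 [(np.float64(321.53), 75)]
234 [(np.float64(321.42), 86)]
236 [(np.float64(321.14), 91)]
238 [(np.float64(321.03), 88)]
240 [(np.float64(320.91), 95)]
242 [(np.float64(320.74), 85)]
244 [(np.float64(320.55), 77)]
246 [(np.float64(320.36), 85)]
t=55.1 pos=[ 0.4578 -0.1826  0.1914] yaw=35.8 q6=-1.23 tilt=0.1 turn=-16.04 (5deg) shift-after-turn=[-1.844  3.604  2.29 ]  shift= [3.239 2.429 2.29 ] dist 186.0
```

The pointer is about 1.1 px, or 2.3 mm, short of zero. I'll regrip and turn about 13° more.

```bash
python3 -m jog '[[[62,0.81,0.6,0,0],[62,0.81,0.6,0,0],[62,0.81,0.6,0,0],[62,0.81,0.63,0,0],[62,0,0,0,0]]]';python3 -m jog '[[[62,0,0,0.7,0],[62,0,0,0.7,0],[62,0,0,0.5,0],[62,0,0,0,0],[62,0,0,0,0]]]'
python3 - <<'E'
from h import *
go([.4610,-.0206,.1012],36)
E
```

```text
time: 55.6
ee_pos: [0.4577, -0.0129, 0.1917]
ee_rot: [-1.414, -2.798, -0.001]
force: [0.2, 0.1, -0.1]
gripper_width: 0.712
grasp_force: 0.0
time: 56.1
ee_pos: [0.4601, -0.0185, 0.1165]
ee_rot: [-1.424, -2.798, 0.001]
force: [0.3, -0.4, 0.2]
gripper_width: 0.714
grasp_force: 0.0
t=56.1 pos=[ 0.4601 -0.0185  0.1165] yaw=36.0 q6=-0.91 tilt=0.1 turn=0.01 (5deg) shift-after-turn=[-0.058 -0.012  0.383]  shift= [-0.058 -0.012  0.383] dist 16.0
```

```bash
python3 -m jog '[[[62,-0.05,-0.01,0.36,0],[62,0,0,0,0],[35,0,0,0,0],[35,0,0,0,0],[35,0,0,0,0]]]';python3 -m jog '[[[35,0,0,0,0],[35,0,0,0,-0.9],[35,0,0,0,-0.9],[35,0,0,0,-0.8],[35,0,0,0,0]]]'; python3 -m jog '[[[62,0,0,0,0],[62,0,0,0,0],[62,0,0,0,0],[62,0,0,-0.7,0],[62,0,0,-0.8,0]]]';python3 -m jog '[[[62,0,0,-0.8,0],[62,0,0,0,0],[62,-0.7,-0.7,0,0],[62,-0.7,-0.7,0,0],[62,-0.7,-0.7,0,0]]]';python3 -m jog '[[[62,-0.7,-0.7,0,0],[62,0,0,0,0]]]'
python3 - <<'E'
from h import *
c=cam("top","pics/top8.png");dial(c)
go([.639,-.211,.2],0)
E
```

```text
time: 56.6
ee_pos: [0.462, -0.0206, 0.1033]
ee_rot: [1.425, 2.798, 0.0]
force: [-0.2, -0.3, -0.1]
gripper_width: 0.521
grasp_force: 0.0
time: 57.1
ee_pos: [0.4619, -0.0205, 0.1031]
ee_rot: [1.099, 2.942, 0.0]
force: [0.5, -0.3, 3.8]
gripper_width: 0.454
grasp_force: 30.0
time: 57.6
ee_pos: [0.4603, -0.0202, 0.162]
ee_rot: [-1.099, -2.938, 0.0]
force: [0.4, 0.7, -0.3]
gripper_width: 0.703
grasp_force: 0.0
time: 58.1
ee_pos: [0.4694, -0.1397, 0.1937]
ee_rot: [-1.098, -2.942, -0.0]
force: [-0.4, 0.2, -0.9]
gripper_width: 0.712
grasp_force: 0.0
time: 58.3
ee_pos: [0.4738, -0.1835, 0.1938]
ee_rot: [1.106, 2.938, -0.003]
force: [0.1, 0.8, -0.2]
gripper_width: 0.712
grasp_force: 0.0
204 [(np.float64(333.03), 62), (np.float64(351.0), 14)]
206 [(np.float64(322.38), 13)]
208 [(np.float64(322.47), 64)]
210 [(np.float64(312.0), 9), (np.float64(322.35), 52), (np.float64(327.0), 5)]
212 [(np.float64(302.0), 5), (np.float64(307.0), 6), (np.float64(322.02), 61), (np.float64(327.0), 6), (np.float64(332.0), 9)]
214 [(np.float64(297.0), 5), (np.float64(321.89), 63), (np.float64(337.0), 5), (np.float64(342.0), 8)]
216 [(np.float64(293.0), 6), (np.float64(321.8), 70), (np.float64(341.0), 9)]
218 [(np.float64(294.0), 8), (np.float64(321.64), 50)]
220 [(np.float64(321.57), 51)]
222 [(np.float64(321.56), 50), (np.float64(349.0), 5)]
224 [(np.float64(321.43), 44)]
226 [(np.float64(321.25), 69)]
228 [(np.float64(321.08), 95)]
230 [(np.float64(321.03), 88)]
232 [(np.float64(320.96), 90)]
234 [(np.float64(320.76), 85)]
236 [(np.float64(320.71), 87)]
238 [(np.float64(320.55), 77)]
240 [(np.float64(320.38), 86)]
242 [(np.float64(320.26), 86)]
244 [(np.float64(320.1), 97)]
246 [(np.float64(320.03), 92)]
t=58.4 pos=[ 0.4726 -0.1807  0.1935] yaw=48.8 q6=-1.44 tilt=0.0 turn=9.76 (5deg) shift-after-turn=[-0.758  4.161 -0.166]  shift= [-3.629  2.171 -0.166] dist 169.0
```

The pointer line now meets the zero line: 321.93 against 321.92 at row 214. Next is the probe.

```bash
python3 -m jog '[[[62,-0.7,0.42,0,0],[62,-0.75,0.45,0,0],[62,-0.75,0.45,0,0],[62,-0.75,0.45,0,0],[62,-0.68,0.4,0,0]]]';python3 -m jog '[[[62,0,0,0,0],[62,0,0,0.4,0],[62,0,0,0.4,0],[62,0,0,0,0],[62,0,0,0,0]]]'
python3 - <<'E'
from h import *
go([.639,-.211,.088],48.8)
c=cam("top","pics/top9.png");s=cam("side","pics/side9.png")
cv2.imwrite("pics/h.png",cv2.hconcat([cv2.resize(c["image"][160:220,370:430,::-1],(400,400)),cv2.resize(s["image"][220:340,380:500,::-1],(400,400))]))
E
```

```text
time: 58.85
ee_pos: [0.64, -0.2063, 0.1932]
ee_rot: [-1.097, -2.941, -0.001]
force: [-0.1, -0.6, 0.1]
gripper_width: 0.714
grasp_force: 0.0
time: 59.35
ee_pos: [0.6381, -0.2069, 0.1618]
ee_rot: [-1.098, -2.941, -0.001]
force: [0.6, -0.4, 0.4]
gripper_width: 0.71
grasp_force: 0.0
t=59.4 pos=[ 0.6381 -0.2069  0.1618] yaw=49.1 q6=-1.34 tilt=0.2 turn=0.05 (5deg) shift-after-turn=[-0.088 -0.061  1.846]  shift= [-0.088 -0.062  1.846] dist 74.0
```

View pics/h.png

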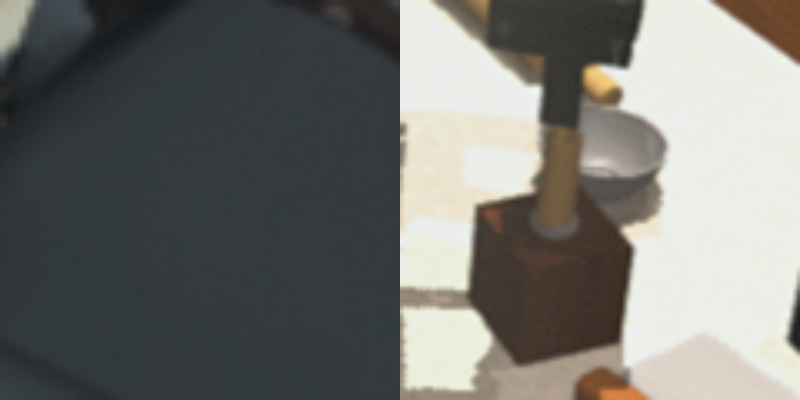

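The near finger is at crop (562,120), in line with the wooden handle. I'll descend and grip it.

```bash
python3 -m jog '[[[62,-0.09,-0.06,0,0],[62,0,0,0.6,0],[62,0,0,0.6,0],[62,0,0,0.6,0],[62,0,0,0,0]]]';python3 -m jog '[[[62,0,0,0,0],[10,0,0,0,0],[10,0,0,0,0],[10,0,0,0,0],[10,0,0,0,0]]]';python3 -m jog '[[[10,0,0,0,0],[10,0,0,0,0],[10,0,0,0,0]]]'
python3 - <<'E'
from h import *
go([.639,-.211,.2],48.8)
E
```

```text
time: 59.95
ee_pos: [0.6382, -0.2116, 0.0877]
ee_rot: [-1.098, -2.937, -0.001]
force: [-0.4, 0.4, -0.2]
gripper_width: 0.714
grasp_force: 0.0
time: 60.45
ee_pos: [0.6407, -0.2125, 0.0914]
ee_rot: [1.099, 2.942, -0.0]
force: [-0.2, 0.6, -0.1]
gripper_width: 0.435
grasp_force: 0.0
time: 60.75
ee_pos: [0.6404, -0.2124, 0.0907]
ee_rot: [1.099, 2.943, -0.0]
force: [-0.8, 0.4, 1.2]
gripper_width: 0.247
grasp_force: 30.0
t=60.8 pos=[ 0.6404 -0.2124  0.0907] yaw=49.0 q6=-1.34 tilt=0.0 turn=0.05 (5deg) shift-after-turn=[ 0.048  0.003 -2.733]  shift= [ 0.048  0.003 -2.733] dist 109.0
```

```bash
python3 -m jog '[[[10,0,0,-0.4,0],[10,0,0,-0.7,0],[10,0,0,-0.8,0],[10,0,0,-0.8,0],[10,0,0,-0.6,0]]]';python3 -m jog '[[[10,0,0,0,0],[10,0,0,0,0]]]'
python3 - <<'E'
from h import *
go([.3838,-.0596,.2],48.8)
E
```

```text
time: 61.25
ee_pos: [0.6411, -0.2126, 0.226]
ee_rot: [1.098, 2.94, -0.001]
force: [-0.3, -0.4, -1.2]
gripper_width: 0.243
grasp_force: 30.0
time: 61.45
ee_pos: [0.6403, -0.2123, 0.2234]
ee_rot: [1.099, 2.942, -0.0]
force: [-0.4, 0.2, -0.7]
gripper_width: 0.244
grasp_force: 30.0
t=61.5 pos=[ 0.6403 -0.2123  0.2234] yaw=49.0 q6=-1.34 tilt=0.1 turn=0.05 (5deg) shift-after-turn=[ 7.341 -1.352  0.576]  shift= [ 7.347 -1.323  0.576] dist 299.0
```

```bash
python3 -m jog '[[[10,0.5,-0.09,0,0],[10,0.85,-0.154,0,0],[10,0.85,-0.154,0,0],[10,0.85,-0.154,0,0],[10,0.85,-0.154,0,0]]]';python3 -m jog '[[[10,0.85,-0.154,0,0],[10,0.85,-0.154,0,0],[10,0.85,-0.154,0,0],[10,0.85,-0.154,0,0],[10,0,0,0,0]]]';python3 -m jog '[[[10,0,0,0,0],[10,0,0,0,0]]]'
python3 - <<'E'
from h import *
go([.3838,-.0596,.17],48.8)
E
```

```text
time: 61.95
ee_pos: [0.5015, -0.13, 0.2207]
ee_rot: [-1.098, -2.939, -0.001]
force: [-0.7, 0.4, -0.3]
gripper_width: 0.244
grasp_force: 30.0
time: 62.45
ee_pos: [0.3782, -0.0569, 0.2206]
ee_rot: [-1.094, -2.933, -0.002]
force: [0.3, 0.3, -1.2]
gripper_width: 0.249
grasp_force: 30.0
time: 62.65
ee_pos: [0.3861, -0.0614, 0.2223]
ee_rot: [1.1, 2.942, -0.0]
force: [0.8, -0.4, 0.6]
gripper_width: 0.243
grasp_force: 30.0
t=62.6 pos=[ 0.3861 -0.0614  0.2223] yaw=49.0 q6=-1.30 tilt=0.0 turn=0.04 (5deg) shift-after-turn=[ 0.074 -0.005  1.308]  shift= [ 0.074 -0.005  1.308] dist 52.0
```

```bash
python3 -m jog '[[[10,0.07,0,0.5,0],[10,0,0,0.5,0],[10,0,0,0.28,0],[10,0,0,0,0],[10,0,0,0,0]]]'
python3 - <<'E'
from h import *
go([.3838,-.0596,.144],48.8)
s=cam("side","pics/side10.png")
print("tip pred",proj(s,[*observe()["ee_pos"][:2],observe()["ee_pos"][2]-.0767]),"hole",proj(s,[.3838,-.0596,.085]))
cv2.imwrite("pics/i.png",cv2.resize(s["image"][190:310,210:350,::-1],(770,660))[:600])
E
```

```text
time: 63.15
ee_pos: [0.384, -0.0595, 0.1712]
ee_rot: [-1.1, -2.943, -0.0]
force: [-0.5, -0.0, -0.3]
gripper_width: 0.251
grasp_force: 30.0
t=63.1 pos=[ 0.384  -0.0595  0.1712] yaw=49.0 q6=-1.30 tilt=0.0 turn=0.04 (5deg) shift-after-turn=[ 0.002 -0.004  0.679]  shift= [ 0.002 -0.004  0.679] dist 27.0
tip pred [279.46576185 265.33175693] hole [279.52091882 269.41344512]
```

View pics/i.png

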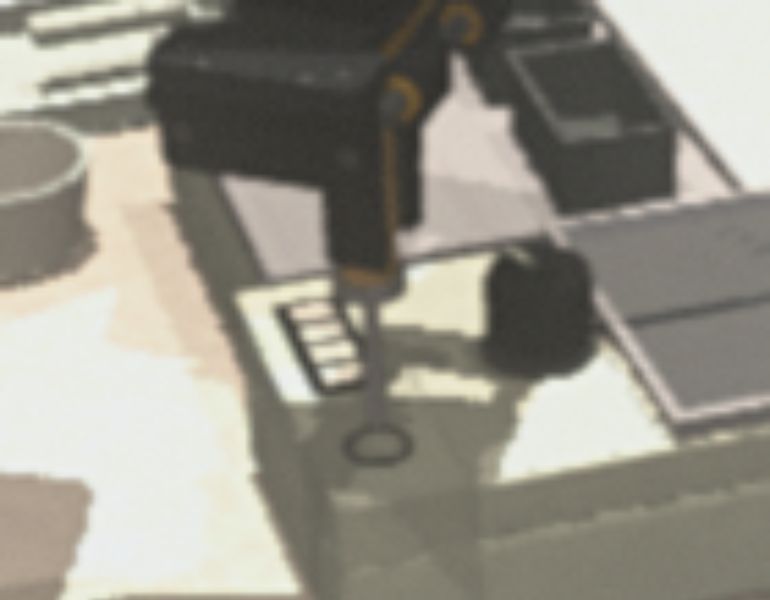

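The pin tip at (376,425) is directly above the hole centre at (378,446). I'll press down in small steps.

```bash
python3 -m jog '[[[10,0,0,0.3,0],[10,0,0,0.1,0],[10,0,0,0,0]]]';python3 -m jog '[[[10,0,0,0.1,0],[10,0,0,0,0],[10,0,0,0,0]]]';python3 -m jog '[[[10,0,0,0.06,0],[10,0,0,0,0],[10,0,0,0,0]]]';python3 -m jog '[[[10,0,0,0.05,0],[10,0,0,0,0],[10,0,0,0,0]]]'
```

```text
time: 63.5
ee_pos: [0.3832, -0.0591, 0.1554]
ee_rot: [-1.1, -2.943, -0.0]
force: [0.2, 0.4, -0.6]
gripper_width: 0.249
grasp_force: 30.0
time: 63.8
ee_pos: [0.3838, -0.0593, 0.1517]
ee_rot: [1.099, 2.941, -0.0]
force: [0.2, -0.5, 1.0]
gripper_width: 0.245
grasp_force: 30.0
time: 64.1
ee_pos: [0.3837, -0.0592, 0.1491]
ee_rot: [1.099, 2.942, -0.0]
force: [1.4, -0.3, 1.9]
gripper_width: 0.247
grasp_force: 30.0
time: 64.4
ee_pos: [0.3836, -0.0592, 0.1471]
ee_rot: [1.099, 2.942, -0.0]
force: [0.7, 0.9, 3.0]
gripper_width: 0.243
grasp_force: 30.0
```

```bash
python3 -m jog '[[[10,0,0,0.05,0],[10,0,0,0,0],[10,0,0,0,0]]]';python3 -m jog '[[[10,0,0,0.05,0],[10,0,0,0,0],[10,0,0,0,0]]]'
```

```text
time: 64.7
ee_pos: [0.3839, -0.0593, 0.1461]
ee_rot: [1.099, 2.941, -0.0]
force: [-0.5, 0.9, 17.0]
gripper_width: 0.249
grasp_force: 30.0
time: 65.0
ee_pos: [0.3848, -0.0599, 0.1452]
ee_rot: [1.097, 2.939, -0.001]
force: [-2.3, 0.5, 30.1]
gripper_width: 0.245
grasp_force: 30.0
```

The button is at its stop, so I'll lift and return the probe.

```bash
python3 -m jog '[[[10,0,0,-0.1,0],[10,0,0,-0.4,0],[10,0,0,-0.7,0],[10,0,0,-0.7,0],[10,0,0,-0.2,0]]]';python3 -m jog '[[[10,0,0,0,0],[10,-0.5,0.09,0,0],[10,-0.85,0.154,0,0],[10,-0.85,0.154,0,0],[10,-0.85,0.154,0,0]]]';python3 -m jog '[[[10,-0.85,0.154,0,0],[10,-0.85,0.154,0,0],[10,-0.85,0.154,0,0],[10,-0.85,0.154,0,0],[10,-0.85,0.154,0,0]]]';python3 -m jog '[[[10,0,0,0,0],[10,0,0,0,0]]]'
python3 - <<'E'
from h import *
go([.6404,-.2124,.155],49)
E
```

```text
time: 65.5
ee_pos: [0.3832, -0.059, 0.2284]
ee_rot: [1.098, 2.941, -0.0]
force: [0.3, 1.2, -0.1]
gripper_width: 0.242
grasp_force: 30.0
time: 66.0
ee_pos: [0.4892, -0.1222, 0.2246]
ee_rot: [-1.098, -2.938, -0.001]
force: [-0.2, 1.0, 0.1]
gripper_width: 0.249
grasp_force: 30.0
time: 66.5
ee_pos: [0.6378, -0.2105, 0.2233]
ee_rot: [-1.098, -2.937, -0.001]
force: [-0.1, -0.8, 0.2]
gripper_width: 0.246
grasp_force: 30.0
time: 66.7
ee_pos: [0.6368, -0.21, 0.2234]
ee_rot: [-1.098, -2.937, -0.001]
force: [-0.4, -0.2, -0.9]
gripper_width: 0.246
grasp_force: 30.0
t=66.7 pos=[ 0.6368 -0.21    0.2234] yaw=49.0 q6=-1.34 tilt=0.4 turn=0.00 (5deg) shift-after-turn=[-0.118  0.016  1.71 ]  shift= [-0.118  0.016  1.71 ] dist 69.0
```

```bash
python3 -m jog '[[[10,-0.12,0.016,0.6,0],[10,0,0,0.6,0],[10,0,0,0.3,0],[10,0,0,0,0],[10,0,0,0,0]]]'; python3 -m jog '[[[10,0,0,0,0],[10,0,0,0,0]]]'
python3 - <<'E'
from h import *
go([.6404,-.2124,.155],49)
E
```

```text
time: 67.2
ee_pos: [0.6419, -0.2129, 0.1671]
ee_rot: [-1.099, -2.942, -0.0]
force: [0.8, -0.2, -0.2]
gripper_width: 0.249
grasp_force: 30.0
time: 67.4
ee_pos: [0.643, -0.2135, 0.1684]
ee_rot: [1.099, 2.941, -0.001]
force: [0.3, 0.2, -0.8]
gripper_width: 0.248
grasp_force: 30.0
t=67.4 pos=[ 0.643  -0.2135  0.1684] yaw=49.0 q6=-1.34 tilt=0.1 turn=0.01 (5deg) shift-after-turn=[ 0.067 -0.022  0.336]  shift= [ 0.067 -0.022  0.336] dist 14.0
```

```bash
python3 -m jog '[[[10,0.065,-0.02,0.15,0],[10,0,0,0,0],[10,0,0,0,0]]]'; python3 -m jog '[[[10,0,0,0,0],[10,0,0,0,0]]]'
python3 - <<'E'
from h import *
go([.6404,-.2124,.155],49)
E
```

```text
time: 67.7
ee_pos: [0.6395, -0.212, 0.1608]
ee_rot: [-1.099, -2.942, -0.0]
force: [-1.5, 0.4, -0.4]
gripper_width: 0.244
grasp_force: 30.0
time: 67.9
ee_pos: [0.6399, -0.2122, 0.161]
ee_rot: [1.099, 2.943, -0.0]
force: [0.9, -0.4, -0.8]
gripper_width: 0.249
grasp_force: 30.0
t=67.9 pos=[ 0.6399 -0.2122  0.161 ] yaw=49.0 q6=-1.34 tilt=0.0 turn=0.01 (5deg) shift-after-turn=[-0.013  0.004  0.151]  shift= [-0.013  0.004  0.151] dist 6.0
```

```bash
python3 -m jog '[[[10,0,0,0.3,0],[10,0,0,0.3,0],[10,0,0,0,0],[10,0,0,0,0]]]'; python3 -m jog '[[[10,0,0,0.3,0],[10,0,0,0.3,0],[10,0,0,0,0],[10,0,0,0,0]]]';python3 -m jog '[[[10,0,0,0.3,0],[10,0,0,0.1,0],[10,0,0,0,0],[10,0,0,0,0]]]'
```

```text
time: 68.3
ee_pos: [0.6392, -0.2118, 0.1357]
ee_rot: [-1.099, -2.941, -0.0]
force: [0.3, -0.0, -0.4]
gripper_width: 0.248
grasp_force: 30.0
time: 68.7
ee_pos: [0.6394, -0.2119, 0.1121]
ee_rot: [-1.099, -2.941, -0.0]
force: [0.1, 0.2, -0.5]
gripper_width: 0.248
grasp_force: 30.0
time: 69.1
ee_pos: [0.6398, -0.2121, 0.0968]
ee_rot: [-1.099, -2.943, -0.0]
force: [0.1, 0.3, -0.4]
gripper_width: 0.247
grasp_force: 30.0
```

```bash
python3 -m jog '[[[10,0,0,0.1,0],[10,0,0,0,0],[10,0,0,0,0]]]'; python3 -m jog '[[[10,0,0,0.05,0],[10,0,0,0,0],[10,0,0,0,0]]]'
```

```text
time: 69.4
ee_pos: [0.6398, -0.2121, 0.093]
ee_rot: [-1.099, -2.943, 0.0]
force: [-0.4, 0.1, -0.6]
gripper_width: 0.251
grasp_force: 30.0
time: 69.7
ee_pos: [0.6398, -0.2121, 0.0909]
ee_rot: [-1.1, -2.943, -0.0]
force: [-0.6, -0.4, -0.5]
gripper_width: 0.242
grasp_force: 30.0
```

```bash
python3 -m jog '[[[10,0,0,0.04,0],[10,0,0,0,0],[10,0,0,0,0]]]'; python3 -m jog '[[[50,0,0,0,0],[50,0,0,0,0],[50,0,0,0,0],[50,0,0,0,0],[50,0,0,-0.4,0]]]'; python3 -m jog '[[[50,0,0,-0.8,0],[50,0,0,-0.8,0],[50,0,0,-0.8,0],[50,0.8,0,0,0],[50,0.8,0,0,0]]]';  python3 -m jog '[[[50,0.8,-0.5,0,0],[50,0.8,-0.5,0,0],[50,0,-0.8,0,0],[50,0,-0.8,0,0],[50,0,-0.8,0,0]]]'
python3 - <<'E'
from h import *
go([.4,-.4,.25])
c=cam("top","pics/top11.png");s=cam("side","pics/side11.png");dial(c)
for n,x in(("top",c),("side",s)):
    h=cv2.cvtColor(x["image"],cv2.COLOR_RGB2HSV)
    a=cv2.imread(f"pics/{n}0.png")[:,:,::-1]; R0=(slice(160,215),slice(380,430)) if n=="top" else (slice(245,335),slice(395,470))
    print(n,np.abs(a[R0].astype(int)-x["image"][R0]).mean(), np.abs(a[R0].astype(int)-x["image"][R0]).max())
E
```

```text
time: 70.0
ee_pos: [0.64, -0.2122, 0.0903]
ee_rot: [1.099, 2.942, -0.0]
force: [-1.5, 1.5, 6.1]
gripper_width: 0.244
grasp_force: 30.0
time: 70.5
ee_pos: [0.638, -0.2112, 0.1032]
ee_rot: [-1.098, -2.937, -0.001]
force: [-0.5, 1.4, 0.7]
gripper_width: 0.552
grasp_force: 0.0
time: 71.0
ee_pos: [0.5925, -0.1707, 0.2042]
ee_rot: [1.099, 2.937, -0.001]
force: [-0.5, 0.7, -0.4]
gripper_width: 0.573
grasp_force: 0.0
time: 71.5
ee_pos: [0.4535, -0.2316, 0.2028]
ee_rot: [1.097, 2.941, -0.001]
force: [0.2, 0.5, -0.0]
gripper_width: 0.575
grasp_force: 0.0
t=71.5 pos=[ 0.4535 -0.2316  0.2028] yaw=49.1 q6=-1.55 tilt=0.1  shift= [-1.749 -4.059 -1.175] dist 183.0
204 [(np.float64(331.78), 37), (np.float64(351.0), 12)]
206 [(np.float64(322.45), 11)]
208 [(np.float64(322.47), 66)]
210 [(np.float64(312.0), 9), (np.float64(322.39), 54), (np.float64(327.0), 5)]
212 [(np.float64(302.0), 5), (np.float64(307.0), 5), (np.float64(322.03), 65), (np.float64(327.0), 6), (np.float64(332.0), 10)]
214 [(np.float64(297.0), 6), (np.float64(303.0), 5), (np.float64(321.89), 63), (np.float64(337.0), 5), (np.float64(342.0), 9)]
216 [(np.float64(293.0), 7), (np.float64(321.8), 71), (np.float64(341.0), 8)]
218 [(np.float64(294.0), 10), (np.float64(321.64), 50)]
220 [(np.float64(321.58), 50)]
222 [(np.float64(321.56), 52), (np.float64(349.0), 7)]
224 [(np.float64(321.45), 44)]
226 [(np.float64(321.24), 70)]
228 [(np.float64(321.1), 93)]
230 [(np.float64(321.03), 92)]
232 [(np.float64(320.94), 93)]
234 [(np.float64(320.79), 85)]
236 [(np.float64(320.71), 89)]
238 [(np.float64(320.55), 76)]
240 [(np.float64(320.38), 88)]
242 [(np.float64(320.26), 92)]
244 [(np.float64(320.1), 98)]
246 [(np.float64(320.01), 95)]
top 35.25830303030303 116
side 1.4467654320987655 60
```

Run:
```python
from h import *
g=cv2.cvtColor(cv2.imread("pics/top11.png"),cv2.COLOR_BGR2GRAY); m=(g<75).astype(np.uint8); m[:,250:]=0
for k in cv2.findContours(m,cv2.RETR_EXTERNAL,cv2.CHAIN_APPROX_NONE)[0]:
    if cv2.contourArea(k)>200: print(cv2.boundingRect(k),cv2.contourArea(k))
```

```text
(172, 259, 47, 30) 394.5
(170, 256, 80, 224) 9977.5
(179, 209, 46, 31) 1071.0
(0, 157, 63, 132) 2996.0
(4, 62, 126, 85) 1161.0
(0, 0, 159, 6) 260.5
```

```bash
python3 -c "
from plant import *
print(close_job())"
```

```text
the job is handed in; nothing more can be done
None
```

I handed in the job at about 72 s with every step done in order: scoop in the tray, all three tins (no fourth was on the bench) upright on the pan, pointer on zero, reset button pushed to its stop and the probe back in its stand; no verdict came back.

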